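# Match a wiper refill to the worn blade

### The job

Two wiper refills in rigid card sleeves are propped against the low wooden batten on the counter. The short one is the wrong size: stand it on edge in any free slot of the slotted rack, pushed fully down and roughly centred along the slot, and let go. Then carry the long one over the clutter and hold it a finger's breadth (10 to 20 mm) above the dirty wiper blade lying in the drip tray, level and on edge, straight over the blade, parallel to it and end for end with it so that I can compare the two lengths; keep it clean by never letting it touch the blade or the tray, do not shift the blade or the jar, tools and filed sleeve round about, and finish while still holding it there.

Things in the scene. Friction and masses are not known exactly. Their poses are not given: they have to be found in the camera images.
- short_sleeve: the shorter refill sleeve, to be filed: a stiff white card sleeve with a brown band, 190 mm long (its y axis), 70 mm high (z, up when it stands on edge) and 14 mm thick (x), about 60 g; origin at its centre. It starts on the far side of the batten, on its long lower edge, leaning about 22 degrees towards the robot, its near face against the batten's far top edge; 43 mm of its height sticks out above that edge
- long_sleeve: the longer refill sleeve, to be held over the blade: same card sleeve, 250 mm long (y), 70 mm high (z), 14 mm thick (x), about 75 g; origin at its centre. It leans on the same batten, end to end with the short one; the two may be either way about
- batten: fixed wooden batten on the counter, 500 mm long (y), 25 mm wide (x), 25 mm high; origin at the centre of its underside. Both sleeves lean on it from the far (+x) side
- rack: fixed grey slotted rack; origin under its centre. Floor plate 196 (x) by 160 (y), 6 mm thick; two rows of teeth at y = -62 and +62 mm, each tooth 22 mm (x) by 10 mm (y), top 40 mm up. Four slots along y, 20 mm wide, centre lines at x = -63, -21, 21, 63 mm; the one at -63 holds a sleeve, the others are free. A sleeve that is home stands on the floor plate, its top 36 mm above the teeth
- blade: worn metal-framed wiper blade lying loose on its side in the drip tray, pale metal arch over a straight black rubber strip with a thin metal spline along its full length, 250 mm long (y), 44 mm wide over the arch (x from -21 to +23 mm) and 14 mm high at its thickest (z up); origin at the centre of its length, on the underside, 4 mm above the counter
- drip_tray: fixed black plastic drip tray, 300 mm (x) by 200 mm (y; 216 mm over the rims), 16 mm high, floor 4 mm thick; origin at the centre of its underside. The blade lies roughly along its x axis
- filed_sleeve: a sleeve 220 mm long already standing in the rack's slot at x = -63 mm, top 76 mm above the counter; leave alone
- jar: glass jar of nylon clips with a steel lid, 68 mm across, 106 mm high, upright between batten and tray; origin at the centre of its underside; leave alone
- hammer: small steel hammer, 250 mm long, lying on the counter before the batten; leave alone
- tire_gauge: chrome stick tyre gauge, 140 mm long, about 18 mm high, lying before the batten; leave alone
- screwdriver: screwdriver, 190 mm long, lying at the left; leave alone
Not all that is in view belongs to the job. What is shaped like the short_sleeve but turquoise is not meant.

How it is judged:
By the outcome, as a careful person would: the job done as asked, in the order asked, and still so for the second after the job is handed in, while the arm keeps its last pose, push and grip.
It also fails if it takes over 69 s, if anything falls off the work surface, if the arm or the gripper's body presses on something with over 40 N, if the wrist force passes 120 N, or if a joint passes its speed limit or range.

### The arm

A 6-joint arm with a two-finger parallel gripper is mounted at the origin on the work surface. World frame = base frame: x ahead of the robot, y to its left, z up, the work surface at z = 0. Lengths are in mm, angles in rad, forces in N, time in s.
With the tool pointing down it reaches from about 400 to 925 mm from the base axis. Payload 12.5 kg.
Tool frame: the origin (TCP) lies midway between the tips of the shut fingers; the grasp point (between the pads) lies 19 mm behind it; z points along the fingers, y is the direction in which the jaws open and shut (so a half turn about z gives the same grasp; the last joint's range is limited). The gripper opens to 95 mm and grips with 3 to 60 N. Pads are 20 mm wide; open, the fingers measure 119 mm over their backs; the gripper's body (75 mm by 180 mm) begins 59 mm behind the grasp point.
Start: joints at [1.138, 0.491, 1.559, -0, 1.092, -0.106], TCP at [200.617, 591.945, 214.661] pointing down, gripper open.
Joint ranges: [-3.1, 3.1], [-0.84, 2.19], [0.05, 2.79], [-1.13, 4.28], [0.06, 2.93], [-2.69, 2.69]. Speed limits (rad/s): [2.22, 2.22, 2.79, 3.14, 3.14, 3.14].

### API

Orientations are given as [roll, pitch, yaw] about the fixed x, y, z axes, in that order (R = Rz(yaw) Ry(pitch) Rx(roll)).
In Python, from cell import env gives the robot as it stands.
- The arm moves only by the tool drive_tool, never from a script. Its argument "increments" is a list of rows, each a list of 2 entries, a list of its own where there are three numbers: the shift along the tool's x, y, z as a fraction of full scale, then the turn, a rotation vector about the tool's x, y, z as a fraction of full scale. In form: [[[x, y, z], [ax, ay, az]], ...]. A call has 1 to 5 rows; each row shifts and turns the commanded pose from where the row before left it, along the tool's axes as they then stand; what a row does not reach is not made up. Full scale, the value 1, is 30 mm for a shift and 0.08 rad for a turn. A row lasts 1/12 s, in which the tool goes at most 41.7 mm and 7.16 degrees, less where a joint would pass 70% of its speed; a pose out of reach is approached as far as the arm can. A call with a number of a shift or a turn outside -1 to 1 is refused whole. A call with a gripper value outside its range is refused whole. "jaw" is the opening, from -1 (shut) to 1 (fully open), so that 0 is half open, set as the call begins (left out, the last holds). The fingers move at their own pace and stop on an object; the grip force is fixed at half the most. Time passes only in rows, so rows that do not move let the fingers close. It gives the time, the measured TCP pose, the force and the opening at its end, in the units of the state.
- env.state(): the state, without advancing time (a new reading comes with each control period).
- env.read_camera(name): name is "scene" or "top"; returns a dict with "pixels" (400x640x3 uint8, blue, green, red), "vertical_fov" (degrees; the focal length in pixels is half the picture's height over the tangent of half this angle, whatever the lens; pixels are square), "cx", "cy" (the principal point, pixels), "world_to_cam" (4x4, takes a point from world to camera coordinates). Camera axes: x right, y down, z forward; pixel columns grow to the right and rows downward; lengths in mm; the calibration is good to about 2 mm. A picture is of the moment at which its call begins. There is no depth.
- env.job_done(): hands the job in, once; it reports no verdict.
Trained networks look in a picture, given as the dict that the camera call returned (one of the last four; its "shot" number tells which), for a name from the list of things; names that differ only in an ending like _2 or _b are one class to them, and where a whole thing is asked for, a point or a joint stands for the part that bears it (a point fixed in the world has none). Each returns a list of dicts, best first, with "score" (0 to 1); they miss things now and then, are a little off and sometimes report something else, mostly with a low value. They report only what shows in the picture. A call takes as long as a camera call. They do not tell look-alikes from the thing itself.
- env.boxes_of(target, picture): "point" ([x, y, z] in mm, in world coordinates, good to about 4 mm: the middle of the surface that is visible of it).
- env.tip_of(target, picture): "point" ([x, y, z] in mm, in world coordinates, good to about 4 mm: a listed point, or the origin of a listed thing).
The state is a dict: "t": time; "joints": joint angles; "qvel": joint speeds; "tau": joint torques, N m; "eef_pos": TCP position; "tcp_rot": TCP orientation; "ft_force": force on the tool from outside, world axes, zero at the start; "moment": the same for the moment, N m; "opening": opening from 0.0 (shut) to 1.0 (fully open).
Only numpy, scipy, OpenCV 4.12 (cv2) and the standard library are available. Lean on these libraries where they do the work, as an engineer would, in place of code of your own. Each camera call takes 0.05 s, during which the arm holds its last target.

## Working session

There is one attempt and no reset: what is moved stays moved. The work goes in short steps, Python scripts to look and compute and a tool call to move; the robot and the scene stay as the last step left them, time stands still between calls to the robot, and variables do not carry over. Pictures are saved under pics/ and viewed, and the job is handed in when it is done.

Besides the shell and the picture viewer there is one more tool, called as a command line: name --argument value ..., lists and objects as JSON in quotes. drive_tool: Moves the arm, as the interface text tells. Its arguments: {"type":"object","properties":{"increments":{"type":"array","items":{"type":"array"}},"jaw":{"type":"number"}},"required":["increments"]}

```bash
ls; mkdir -p pics; python3 - <<'E'
from cell import env
import cv2
print(env.state())
for n in ("scene","top"):
    p=env.read_camera(n); cv2.imwrite(f"pics/{n}0.png",p["pixels"])
    print(n,p["vertical_fov"],p["cx"],p["cy"],p["world_to_cam"],p["shot"], [k for k in p])
    for t in ["short_sleeve","long_sleeve","batten","rack","blade","drip_tray","filed_sleeve","jar","hammer","tire_gauge","screwdriver"]:
        print(t,[(r["score"],[round(v) for v in r["point"]]) for r in env.tip_of(t,p)][:3])
E
```

```text
pics
{'t': 0.0, 'joints': array([ 1.13838684e+00,  4.91570789e-01,  1.55941648e+00, -1.52836980e-05,
        1.09171341e+00, -1.05608994e-01]), 'qvel': array([-2.04032205e-05,  6.08379263e-04, -1.10182975e-03, -4.91246648e-04,
       -1.16585014e-03,  4.96536100e-04]), 'tau': array([ 1.82947997e-04, -6.12648368e+01, -2.58179265e+01,  6.92499080e-02,
        4.82226012e-02, -4.19816092e-05]), 'eef_pos': array([200.52383478, 591.71437719, 214.06612787]), 'tcp_rot': array([-3.14048937e+00, -1.03320254e-04,  2.81479916e+00]), 'ft_force': array([-0.09936338, -0.05997678,  0.42672353]), 'moment': array([-0.04464926,  0.01455539,  0.00319114]), 'opening': 1.0031346533714611}
scene 44.496966067671224 319.0074239890067 204.1952357744052 [[-1.14594816e-01  9.93330015e-01  1.27870895e-02 -4.51467190e+01]
 [ 8.68703949e-01  1.06444826e-01 -4.83759185e-01 -4.42745036e+02]
 [-4.81893638e-01 -4.43280995e-02 -8.75107731e-01  1.66723158e+03]
 [ 0.00000000e+00  0.00000000e+00  0.00000000e+00  1.00000000e+00]] 1 ['pixels', 'vertical_fov', 'cx', 'cy', 'world_to_cam', 'shot']
short_sleeve [(0.71, [393, 6
[... 568 characters left out ...]
87e-01 -3.51583083e-03  1.17416662e+02]
 [-9.97427407e-01 -1.12660101e-02 -7.07929708e-02  5.24340621e+02]
 [ 7.07482068e-02  4.32400475e-03 -9.97484834e-01  1.19071260e+03]
 [ 0.00000000e+00  0.00000000e+00  0.00000000e+00  1.00000000e+00]] 2 ['pixels', 'vertical_fov', 'cx', 'cy', 'world_to_cam', 'shot']
short_sleeve [(0.8, [395, 628, 5]), (0.6, [663, 169, 35])]
long_sleeve [(0.8, [653, -86, 34])]
batten [(0.59, [643, 40, 0])]
rack [(0.87, [422, 327, -3])]
blade [(0.55, [424, -394, 6])]
drip_tray [(0.82, [419, -366, -6])]
filed_sleeve [(0.8, [363, 314, 42])]
jar [(0.7, [402, -142, -3])]
hammer [(0.88, [394, 91, -2]), (0.53, [662, 168, 35])]
tire_gauge [(0.57, [552, -78, -1])]
screwdriver []
```

View pics/scene0.png

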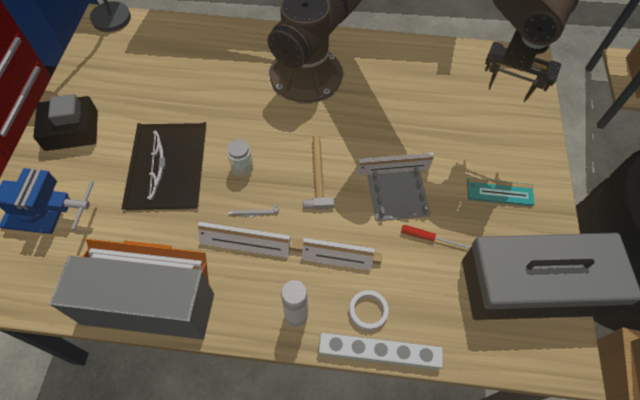

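View pics/top0.png

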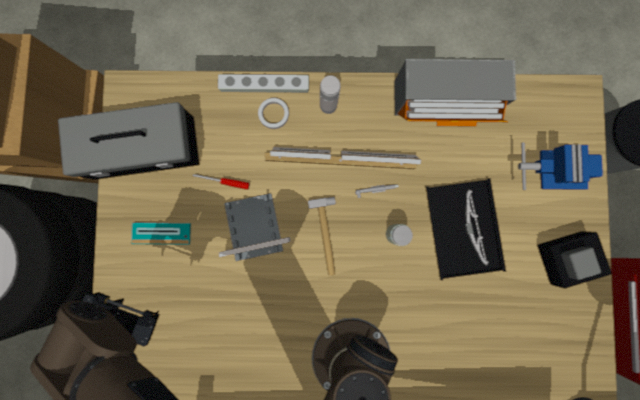

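The candidates for the short sleeve are the turquoise one at scene (500,193) / top (161,232), and the white one with a brown band, the shorter of the two on the batten, at scene (338,254) / top (300,155). The white one fits the description and the turquoise one is excluded. I'll confirm that in enlarged crops.

```bash
python3 - <<'E'
import cv2,numpy as np
s=cv2.imread("pics/scene0.png");t=cv2.imread("pics/top0.png")
def up(im,x0,y0,x1,y1,k,n): cv2.imwrite("pics/"+n,cv2.resize(im[y0:y1,x0:x1],None,fx=k,fy=k,interpolation=cv2.INTER_CUBIC))
up(s,190,215,390,275,4,"c1.png");up(t,260,140,430,175,4.5,"c2.png")
up(s,340,145,450,225,7,"c3.png");up(t,210,180,300,265,7,"c4.png")
up(s,115,115,215,215,6,"c5.png");up(t,420,170,515,285,5,"c6.png")
E
```

```text
(no output)
```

View pics/c1.png

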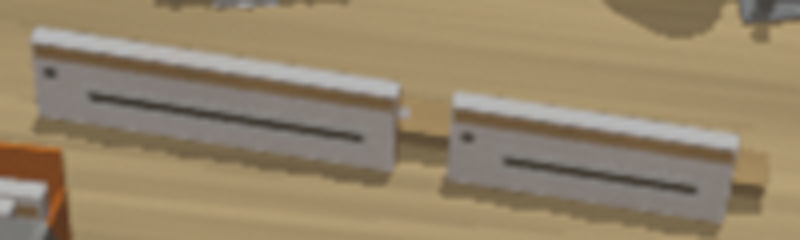

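View pics/c2.png

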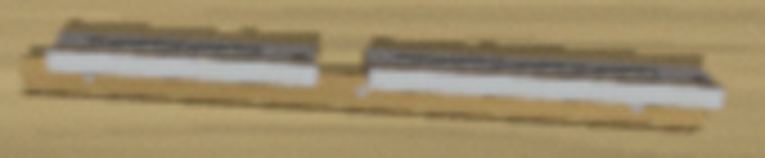

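View pics/c3.png

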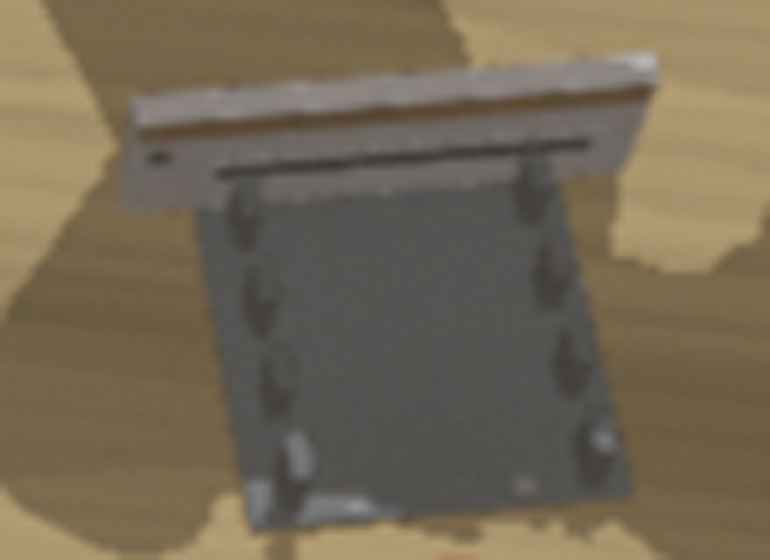

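View pics/c4.png

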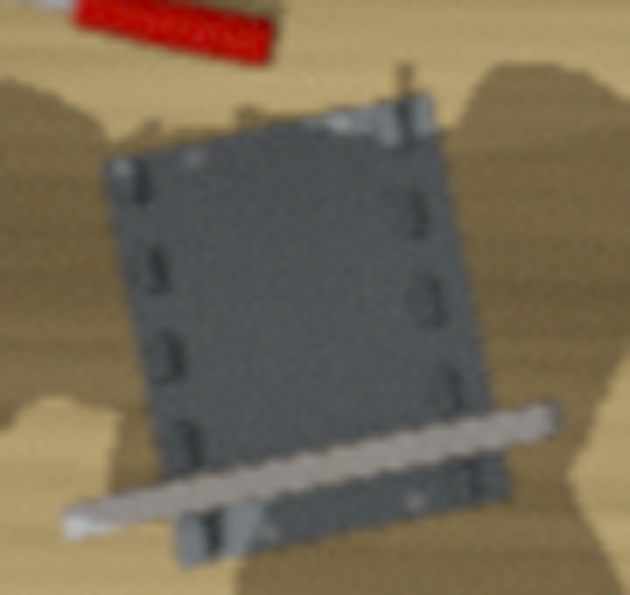

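View pics/c5.png

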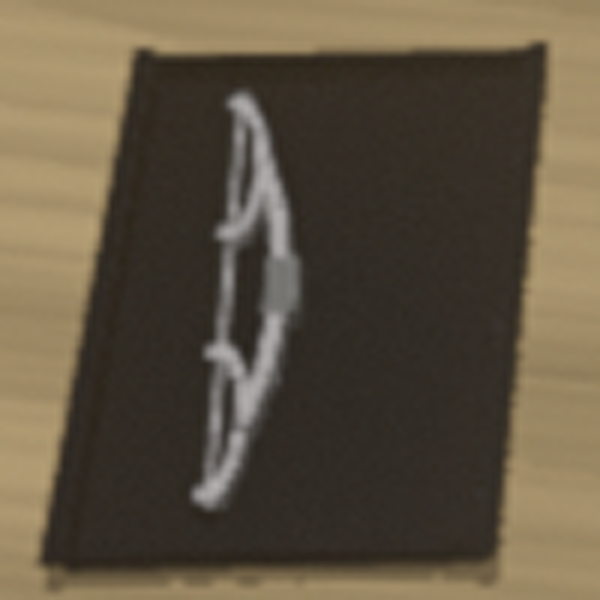

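View pics/c6.png

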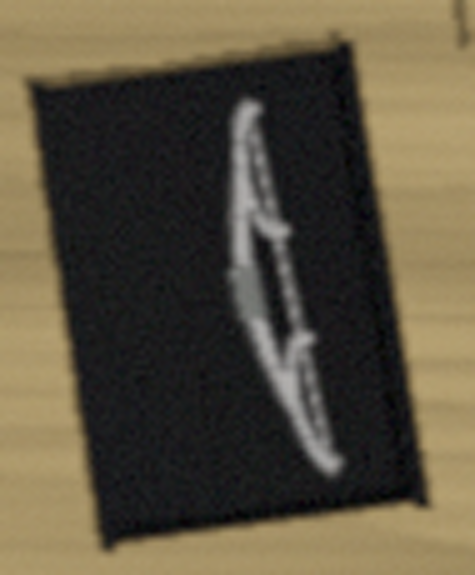

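```bash
cat > h.py <<'E'
import numpy as np, cv2
from scipy.optimize import least_squares
from scipy.spatial.transform import Rotation as Ro
CAM={}
def cams():
    global CAM
    CAM={"s":(44.496966067671224,319.0074239890067,204.1952357744052,np.array([[-1.14594816e-01,9.93330015e-01,1.27870895e-02,-4.51467190e+01],[8.68703949e-01,1.06444826e-01,-4.83759185e-01,-4.42745036e+02],[-4.81893638e-01,-4.43280995e-02,-8.75107731e-01,1.66723158e+03]])),
    "t":(56.944484361161926,314.9102497320813,195.4606646391442,np.array([[1.15437834e-02,-9.99927187e-01,-3.51583083e-03,1.17416662e+02],[-9.97427407e-01,-1.12660101e-02,-7.07929708e-02,5.24340621e+02],[7.07482068e-02,4.32400475e-03,-9.97484834e-01,1.19071260e+03]]))}
cams()
def proj(c,P):
    f,cx,cy,M=CAM[c]; f=200/np.tan(np.radians(f/2))
    q=np.asarray(P)@M[:,:3].T+M[:,3]
    return np.stack([cx+f*q[:,0]/q[:,2],cy+f*q[:,1]/q[:,2]],1)
def px(u,v,k,x0,y0): return (x0+(u+.5)/k-.5,y0+(v+.5)/k-.5)
def tri(obs):
    # obs list of (cam,pix) for one point
    def r(X): return np.concatenate([proj(c,[X])[0]-p for c,p in obs])
    s=least_squares(r,[500,0,20]); return s.x,s.fun
def fit(obs,model,x0):
    # obs: (cam, local pt, pix)
    def r(X): return np.concatenate([proj(c,[model(X,np.array(l,float))])[0]-p for c,l,p in obs])
    s=least_squares(r,x0); return s.x,s.fun.reshape(-1,2)
def flat(X,l): 
    c,s=np.cos(X[2]),np.sin(X[2]); return np.array([X[0]+c*l[0]-s*l[1],X[1]+s*l[0]+c*l[1],l[2]])
E
python3 - <<'E'
from h import *
np.set_printoptions(precision=2,suppress=True)
a=lambda u,v:px(u,v,7,340,145); b=lambda u,v:px(u,v,7,210,180)
for z in (6,):
  X,r=fit([("s",(98,-80,z),a(252,528)),("s",(98,80,z),a(632,497)),
  ("t",(98,80,z),b(106,160)),("t",(98,-80,z),b(430,97)),("t",(-98,80,z),b(183,568)),("t",(-98,-80,z),b(508,497))],flat,[420,327,.2])
  print("rack",X,np.degrees(X[2]));print(r)
# sleeves: lean 22deg about y, top toward -x; local coords; bottom near edge? leaning toward -x pivots on near lower edge
th=np.radians(22)
def lean(X,l):
    p=Ro.from_euler("y",-th).apply(l)
    z0=35*np.cos(th)+7*np.sin(th)
    q=flat(X,p); q[2]+=z0; return q
a=lambda u,v:px(u,v,4,190,215); b=lambda u,v:px(u,v,4.5,260,140)
for n,L,S,T,x0 in (("long",125,[(33,30),(400,85),(38,118),(392,172)],[(368,90),(722,107),(368,68),(724,87)],[652,-86,0]),
             ("short",95,[(453,93),(738,135),(447,182),(723,222)],[(47,72),(318,85),(47,50),(318,67)],[660,173,0])):
  o=[("s",(-7,-L,35),a(*S[0])),("s",(-7,L,35),a(*S[1])),("s",(7,-L,-35),a(*S[2])),("s",(7,L,-35),a(*S[3]))]
  o+=[("t",(-7,L,35),b(*T[0])),("t",(-7,-L,35),b(*T[1])),("t",(7,L,35),b(*T[2])),("t",(7,-L,35),b(*T[3]))]
  X,r=fit(o,lean,x0); print(n,X,np.degrees(X[2]),"topmid",lean(X,np.array([0,0,35.])));print(r)
a=lambda u,v:px(u,v,6,115,115); b=lambda u,v:px(u,v,5,420,170)
e=[]
for S,T in (((240,100),(250,106)),((207,497),(335,468))):
  P,r=tri([("s",a(*S)),("t",b(*T))]);print("blade end",P,r);e.append(P)
e=np.array(e);print(e.mean(0),np.linalg.norm(e[0]-e[1]),np.degrees(np.arctan2(*(e[0]-e[1])[1::-1])))
P,r=tri([("s",a(282,285)),("t",b(250,293))]);print("arch mid",P,r)
a5=[((140,52),(32,85)),((540,48),(345,42)),((48,562),(108,545)),((492,556),(425,503))]
for S,T in a5:
  P,r=tri([("s",a(*S)),("t",b(*T))]);print("tray",P,r)
E
```

```text
rack [418.94 325.2    0.21] 12.262848835567633
[[-0.43 -0.11]
 [ 0.37 -0.27]
 [-0.66 -0.11]
 [ 0.42 -0.81]
 [-0.66  0.14]
 [ 0.8   0.39]]
long [651.08 -85.84  -0.04] -2.3655933858609557 topmid [637.98 -85.3   67.53]
[[ 0.71 -0.27]
 [ 0.21 -0.45]
 [-0.05 -0.01]
 [ 0.43 -0.02]
 [ 0.19 -0.59]
 [ 0.29 -0.29]
 [ 0.5  -0.04]
 [ 0.45 -0.18]]
short [662.04 170.4   -0.04] -2.2979610704870916 topmid [648.94 170.92  67.53]
[[ 0.42 -0.28]
 [ 0.32 -0.27]
 [-0.18 -0.35]
 [ 0.14  0.09]
 [ 0.38 -0.35]
 [-0.16 -0.22]
 [ 0.42  0.19]
 [ 0.1  -0.56]]
blade end [ 519.73 -278.11  307.27] [ 5.55  1.52  5.86 -0.42]
blade end [ 247.72 -661.14 -543.63] [-5.65 -1.54 -6.41  0.46]
[ 383.73 -469.63 -118.18] 971.9741925161073 54.61911782579867
arch mid [ 421.83 -380.86   19.24] [-0.05 -0.01 -0.06  0.  ]
tray [ 532.66 -237.19  332.76] [35.04  9.01 36.99 -2.6 ]
tray [ 534.83 -207.72  398.87] [-26.2   -6.69 -27.08   1.9 ]
tray [ 125.44 -803.41 -982.35] [26.4   6.87 30.59 -2.16]
tray [ 186.95 -634.88 -665.65] [-35.28  -8.84 -40.07   2.8 ]
```

```bash
python3 - <<'E'
from h import *
np.set_printoptions(precision=2,suppress=True)
a=lambda u,v:px(u,v,6,115,115); b=lambda u,v:px(u,v,5,420,170)
e=[]
for S,T in (((240,100),(335,468)),((207,497),(250,106))):
  P,r=tri([("s",a(*S)),("t",b(*T))]);print("blade end",P,r);e.append(P)
e=np.array(e);print(e.mean(0),np.linalg.norm(e[0]-e[1]),np.degrees(np.arctan2(*(e[1]-e[0])[1::-1])))
o=[("s",(0,-125,7),a(240,100)),("s",(0,125,7),a(207,497)),("t",(0,-125,7),b(335,468)),("t",(0,125,7),b(250,106))]
X,r=fit([(c,(l[0],l[1],11),p) for c,l,p in o],flat,[425,-395,-1.4]);print(X,np.degrees(X[2]),r)
P,r=tri([("s",a(282,285)),("t",b(250,293))]);print("arch mid",P,r)
a5=[((140,52),(425,503)),((540,48),(108,545)),((48,562),(345,42)),((492,556),(32,85))]
for S,T in a5:
  P,r=tri([("s",a(*S)),("t",b(*T))]);print("tray",P,r)
s=cv2.imread("pics/scene0.png");t=cv2.imread("pics/top0.png")
cv2.imwrite("pics/d1.png",cv2.resize(s[125:205,140:170],None,fx=7,fy=7,interpolation=cv2.INTER_LANCZOS4))
cv2.imwrite("pics/d2.png",cv2.resize(t[185:270,460:495],None,fx=7,fy=7,interpolation=cv2.INTER_LANCZOS4))
E
```

```text
blade end [ 309.29 -435.56   14.74] [-0.1  -0.03 -0.11  0.01]
blade end [ 544.12 -384.07   17.63] [ 0.04  0.01  0.04 -0.  ]
[ 426.7  -409.82   16.19] 240.43133764806316 12.368067863509694
[ 425.02 -411.98   -1.36] -77.72787923660377 [[-0.13 -1.02]
 [-0.05  2.01]
 [ 0.33  1.88]
 [-0.4  -0.75]]
arch mid [ 421.83 -380.86   19.24] [-0.05 -0.01 -0.06  0.  ]
tray [ 288.08 -492.8    18.22] [ 0.28  0.09  0.29 -0.02]
tray [ 258.65 -287.6    17.33] [ 0.07  0.02  0.07 -0.  ]
tray [ 587.27 -448.46   16.49] [ 0.22  0.06  0.26 -0.02]
tray [ 556.81 -242.76   13.12] [ 0.07  0.01  0.08 -0.  ]
```

View pics/d1.png

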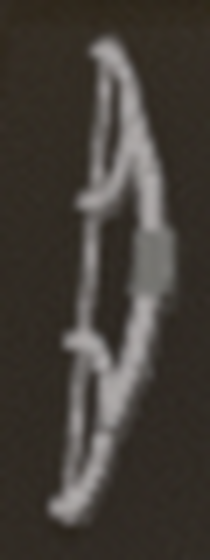

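View pics/d2.png

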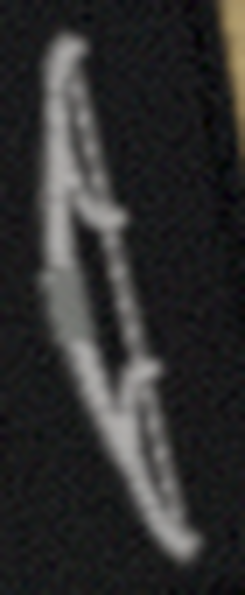

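Both crops confirm it. The white one at scene (338,254), about 70 px long against about 90 px for its neighbour, is the short sleeve. The rack, sleeves and blade are located, so I'll plan the approach.

```bash
cat >> h.py <<'E'
def R_sleeve(psi,tilt):  # tool R to grip sleeve whose thickness axis is at yaw psi, leaning 'tilt' to -x
    c,s=np.cos(tilt),np.sin(tilt)
    M=np.array([[0,1,0],[c,0,s],[s,0,-c]]).T
    return Ro.from_euler("z",psi).as_matrix()@M
def pose(st): return np.array(st["eef_pos"]),Ro.from_euler("xyz",st["tcp_rot"]).as_matrix()
def plan(p0,R0,p1,R1,n,show=True):
    rv=Ro.from_matrix(R0.T@R1).as_rotvec(); p,R=p0.copy(),R0.copy(); out=[]
    for i in range(1,n+1):
        pt=p0+(p1-p0)*i/n; Rt=R0@Ro.from_rotvec(rv*i/n).as_matrix()
        d=np.round(R.T@(pt-p)/30,2); w=np.round(Ro.from_matrix(R.T@Rt).as_rotvec()/.08,2)
        out.append([d.tolist(),w.tolist()]); p=p+R@(d*30); R=R@Ro.from_rotvec(w*.08).as_matrix()
    if show:
        for i in range(0,n,5): print(str(out[i:i+5]).replace(" ",""))
        m=max(max(map(abs,d+w)) for d,w in out); print("max",m)
    return p,R
E
python3 - <<'E'
from h import *
from cell import env
p,R=pose(env.state()); psi=np.radians(-2.3)
R1=R_sleeve(psi,np.radians(22)); tg=np.array([659,170.5,42.5])
print(tg-75*R1[:,2], np.degrees(np.linalg.norm(Ro.from_matrix(R.T@R1).as_rotvec())))
plan(p,R,tg-75*R1[:,2],R1,20)
E
```

```text
[630.92713936 171.62752256 112.03878909] 76.34520002106937
[[[-0.9,-0.43,0.17],[-0.21,-0.15,0.79]],[[-0.93,-0.38,0.18],[-0.2,-0.16,0.79]],[[-0.95,-0.32,0.18],[-0.21,-0.15,0.8]],[[-0.96,-0.27,0.19],[-0.2,-0.16,0.79]],[[-0.98,-0.2,0.19],[-0.21,-0.15,0.79]]]
[[[-0.99,-0.15,0.21],[-0.21,-0.15,0.79]],[[-0.99,-0.09,0.21],[-0.2,-0.16,0.79]],[[-0.99,-0.03,0.23],[-0.21,-0.15,0.8]],[[-0.98,0.03,0.24],[-0.2,-0.16,0.79]],[[-0.98,0.09,0.25],[-0.21,-0.15,0.79]]]
[[[-0.98,0.15,0.27],[-0.2,-0.15,0.79]],[[-0.95,0.2,0.28],[-0.21,-0.16,0.8]],[[-0.94,0.26,0.3],[-0.21,-0.15,0.79]],[[-0.92,0.31,0.31],[-0.2,-0.16,0.79]],[[-0.89,0.37,0.33],[-0.21,-0.15,0.79]]]
[[[-0.86,0.41,0.35],[-0.2,-0.15,0.79]],[[-0.83,0.46,0.36],[-0.21,-0.16,0.8]],[[-0.79,0.51,0.38],[-0.21,-0.15,0.79]],[[-0.76,0.55,0.4],[-0.2,-0.16,0.79]],[[-0.71,0.59,0.42],[-0.21,-0.15,0.79]]]
max 0.99
```

drive_tool --increments '[[[-0.9, -0.43, 0.17], [-0.2, -0.15, 0.79]], [[-0.93, -0.38, 0.18], [-0.2, -0.16, 0.79]], [[-0.95, -0.32, 0.18], [-0.21, -0.15, 0.8]], [[-0.96, -0.27, 0.19], [-0.2, -0.16, 0.79]], [[-0.98, -0.2, 0.19], [-0.21, -0.15, 0.79]]]' --jaw -0.16

```text
t: 1.62
eef_pos: [308.9, 485.9, 189.0]
tcp_rot: [3.05, 0.048, 2.493]
ft_force: [0.5, -0.3, 0.5]
opening: 0.708
```

drive_tool --increments '[[[-0.99, -0.15, 0.21], [-0.21, -0.15, 0.79]], [[-0.99, -0.09, 0.21], [-0.2, -0.16, 0.79]], [[-0.99, -0.03, 0.23], [-0.21, -0.15, 0.8]], [[-0.98, 0.03, 0.24], [-0.2, -0.16, 0.79]], [[-0.98, 0.09, 0.25], [-0.21, -0.15, 0.79]]]'

```text
t: 2.03
eef_pos: [416.5, 380.7, 163.5]
tcp_rot: [2.949, 0.064, 2.17]
ft_force: [-1.0, 0.2, -0.2]
opening: 0.426
```

drive_tool --increments '[[[-0.98, 0.15, 0.27], [-0.2, -0.15, 0.79]], [[-0.95, 0.2, 0.28], [-0.21, -0.16, 0.8]], [[-0.94, 0.26, 0.3], [-0.21, -0.15, 0.79]], [[-0.92, 0.31, 0.31], [-0.2, -0.16, 0.79]], [[-0.89, 0.37, 0.33], [-0.21, -0.15, 0.79]]]'

```text
t: 2.45
eef_pos: [524.5, 275.4, 137.8]
tcp_rot: [2.847, 0.048, 1.847]
ft_force: [1.2, 0.2, 0.2]
opening: 0.422
```

drive_tool --increments '[[[-0.86, 0.41, 0.35], [-0.2, -0.15, 0.79]], [[-0.83, 0.46, 0.36], [-0.21, -0.16, 0.8]], [[-0.79, 0.51, 0.38], [-0.21, -0.15, 0.79]], [[-0.76, 0.55, 0.4], [-0.2, -0.16, 0.79]], [[-0.71, 0.59, 0.42], [-0.21, -0.15, 0.79]]]'

```text
t: 2.87
eef_pos: [632.0, 170.4, 112.2]
tcp_rot: [2.757, 0.0, 1.528]
ft_force: [1.0, 0.3, 0.0]
opening: 0.42
```

drive_tool --increments '[[[0, 0, 0], [0, 0, 0]], [[0, 0, 0], [0, 0, 0]]]'

```text
t: 3.03
eef_pos: [631.2, 170.7, 111.8]
tcp_rot: [2.759, 0.001, 1.53]
ft_force: [-0.7, 0.5, 0.6]
opening: 0.416
```

```bash
python3 - <<'E'
from cell import env
from h import *
for n,(x0,y0,x1,y1),k in (("scene",(270,180,400,280),6),("top",(240,100,370,200),6)):
    p=env.read_camera(n)["pixels"]; cv2.imwrite(f"pics/{n}1.png",cv2.resize(p[y0:y1,x0:x1],None,fx=k,fy=k,interpolation=cv2.INTER_CUBIC))
E
```

```text
(no output)
```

View pics/scene1.png

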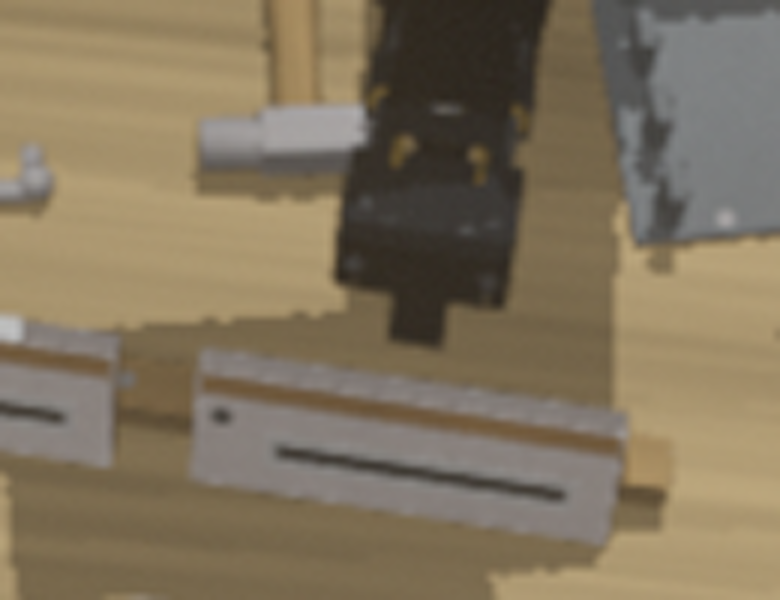

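View pics/top1.png

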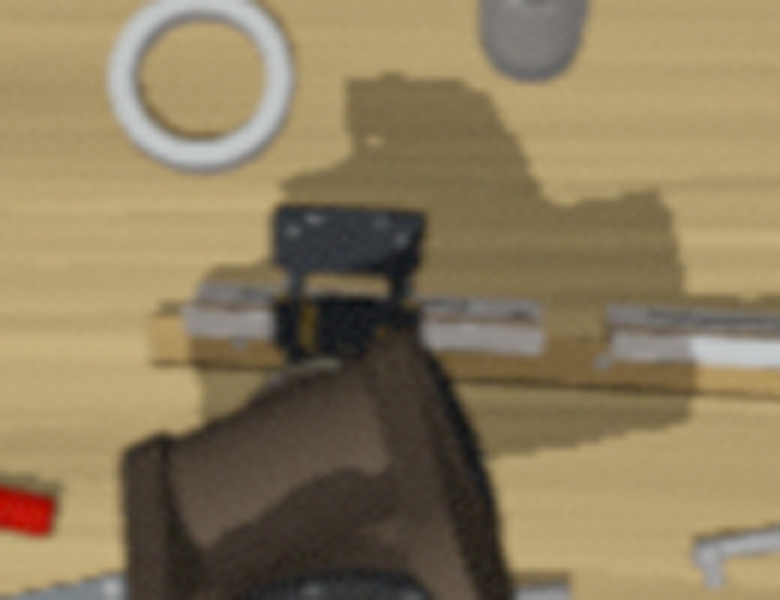

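drive_tool --increments '[[[0, 0, 0.6], [0, 0, 0]], [[0, 0, 0.6], [0, 0, 0]], [[0, 0, 0.4], [0, 0, 0]], [[0, 0, 0.3], [0, 0, 0]], [[0, 0, 0.2], [0, 0, 0]]]'

```text
t: 3.55
eef_pos: [654.3, 171.2, 53.1]
tcp_rot: [2.758, 0.001, 1.532]
ft_force: [0.4, -0.3, -0.2]
opening: 0.421
```

drive_tool --increments '[[[0, 0, 0.2], [0, 0, 0]], [[0, 0, 0.2], [0, 0, 0]], [[0, 0, 0], [0, 0, 0]]]'

```text
t: 3.8
eef_pos: [659.0, 170.5, 42.0]
tcp_rot: [2.758, 0.001, 1.531]
ft_force: [-0.9, -0.5, 0.1]
opening: 0.42
```

```bash
python3 - <<'E'
from cell import env
from h import *
for n,(x0,y0,x1,y1),k in (("scene",(270,180,400,280),6),("top",(240,100,370,200),6)):
    p=env.read_camera(n)["pixels"]; cv2.imwrite(f"pics/{n}2.png",cv2.resize(p[y0:y1,x0:x1],None,fx=k,fy=k,interpolation=cv2.INTER_CUBIC))
E
```

```text
(no output)
```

View pics/scene2.png

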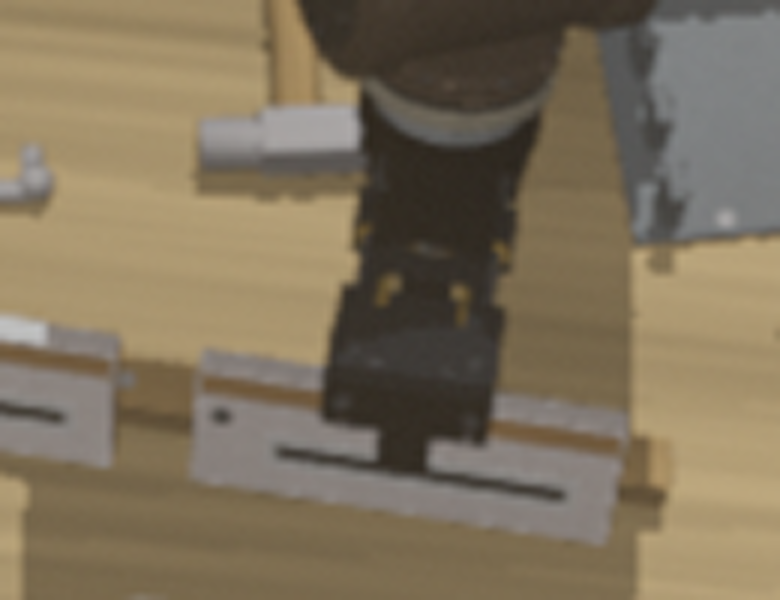

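View pics/top2.png

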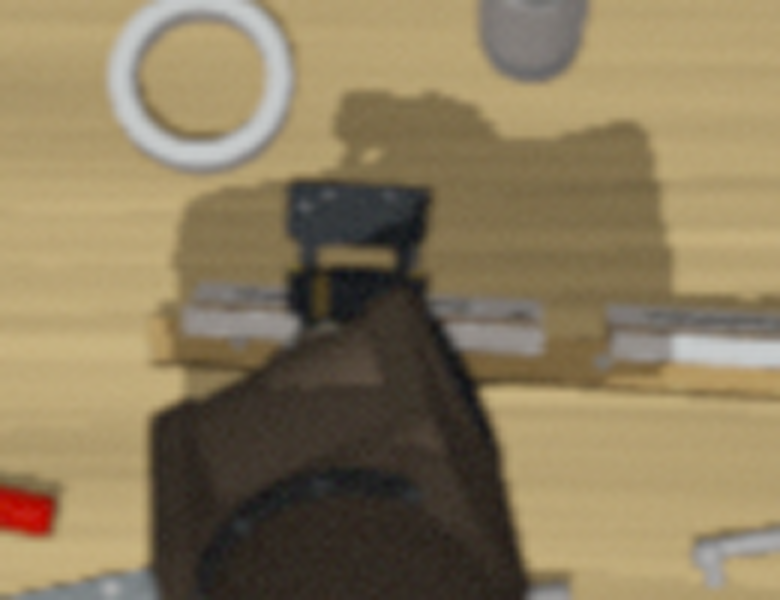

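The far finger is in front of the far face at mid-length, scene crop (405,455), and nothing has shifted. Closing now.

drive_tool --increments '[[[0, 0, 0], [0, 0, 0]], [[0, 0, 0], [0, 0, 0]], [[0, 0, 0], [0, 0, 0]], [[0, 0, 0], [0, 0, 0]]]' --jaw -1

```text
t: 4.23
eef_pos: [659.1, 170.5, 43.1]
tcp_rot: [2.757, 0.001, 1.531]
ft_force: [-1.2, -0.7, 0.6]
opening: 0.196
```

drive_tool --increments '[[[0, 0, 0], [0, 0, 0]], [[0, 0, 0], [0, 0, 0]], [[0, 0, 0], [0, 0, 0]]]'

```text
t: 4.48
eef_pos: [659.7, 170.6, 43.3]
tcp_rot: [2.756, 0.0, 1.531]
ft_force: [1.9, -1.5, 1.2]
opening: 0.147
```

drive_tool --increments '[[[0, 0, -0.2], [0, 0, 0]], [[0, 0, -0.4], [0, 0, 0]], [[0, 0, -0.6], [0, 0, 0]], [[0, 0, -0.8], [0, 0, 0]], [[0, 0, -0.8], [0, 0, 0]]]'

```text
t: 4.9
eef_pos: [626.4, 171.6, 120.5]
tcp_rot: [2.76, 0.001, 1.531]
ft_force: [0.6, -0.4, -0.4]
opening: 0.145
```

drive_tool --increments '[[[0, 0, -0.6], [0, 0, 0]], [[0, 0, -0.3], [0, 0, 0]], [[0, 0, 0], [0, 0, 0]]]'

```text
t: 5.15
eef_pos: [617.3, 172.4, 147.4]
tcp_rot: [2.756, 0.0, 1.531]
ft_force: [0.1, -0.6, -0.6]
opening: 0.145
```

```bash
python3 - <<'E'
from cell import env
from h import *
for n,(x0,y0,x1,y1),k in (("scene",(250,170,400,280),5),("top",(240,90,390,200),5)):
    p=env.read_camera(n)["pixels"]; cv2.imwrite(f"pics/{n}3.png",cv2.resize(p[y0:y1,x0:x1],None,fx=k,fy=k,interpolation=cv2.INTER_CUBIC))
print(env.state()["opening"]*95)
E
```

```text
13.614157281281724
```

View pics/scene3.png

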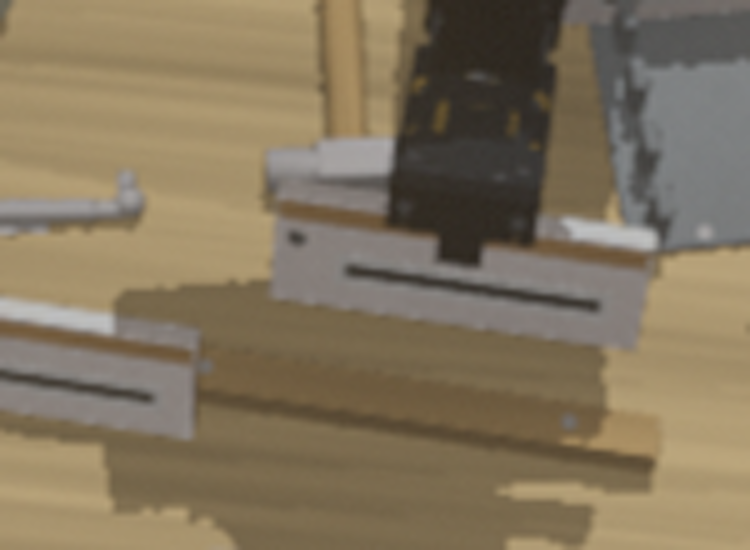

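View pics/top3.png

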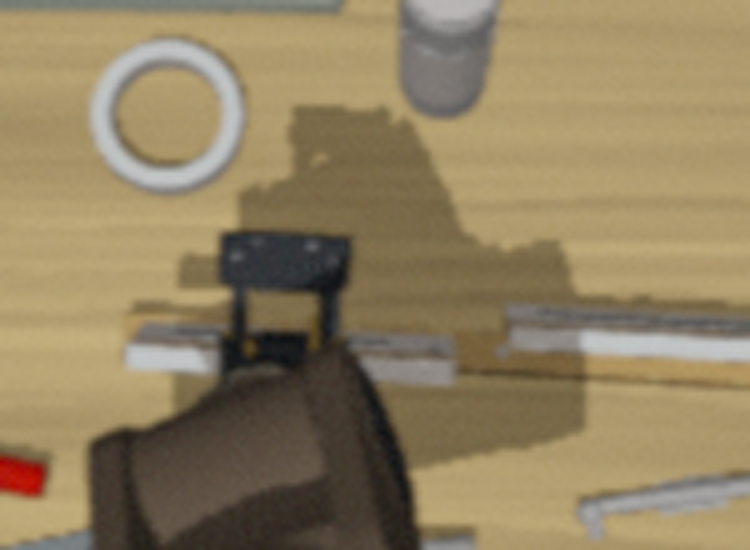

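```bash
python3 - <<'E'
from h import *
from cell import env
p,R=pose(env.state())
R1=R_sleeve(np.radians(12.26),0)
plan(p,R,np.array([439.4,329.7,125]),R1,15)
E
```

```text
[[[0.33,-0.4,-0.11],[0.32,0.04,-0.21]],[[0.35,-0.39,-0.1],[0.32,0.04,-0.21]],[[0.34,-0.39,-0.09],[0.31,0.04,-0.21]],[[0.36,-0.38,-0.08],[0.32,0.05,-0.21]],[[0.36,-0.39,-0.07],[0.32,0.04,-0.2]]]
[[[0.37,-0.37,-0.06],[0.32,0.04,-0.21]],[[0.37,-0.38,-0.04],[0.31,0.04,-0.21]],[[0.38,-0.36,-0.04],[0.32,0.04,-0.21]],[[0.39,-0.36,-0.02],[0.32,0.04,-0.21]],[[0.39,-0.36,-0.02],[0.32,0.04,-0.21]]]
[[[0.4,-0.35,-0.0],[0.31,0.05,-0.21]],[[0.4,-0.34,0.01],[0.32,0.04,-0.21]],[[0.42,-0.34,0.01],[0.32,0.04,-0.21]],[[0.41,-0.32,0.03],[0.32,0.04,-0.2]],[[0.42,-0.32,0.03],[0.31,0.04,-0.21]]]
max 0.42
```

drive_tool --increments '[[[0.33, -0.4, -0.11], [0.32, 0.04, -0.21]], [[0.35, -0.39, -0.1], [0.32, 0.04, -0.21]], [[0.34, -0.39, -0.09], [0.31, 0.04, -0.21]], [[0.36, -0.38, -0.08], [0.32, 0.05, -0.21]], [[0.36, -0.39, -0.07], [0.32, 0.04, -0.2]]]'

```text
t: 5.67
eef_pos: [556.7, 225.7, 137.9]
tcp_rot: [2.889, 0.012, 1.617]
ft_force: [-0.9, 0.4, -0.9]
opening: 0.145
```

drive_tool --increments '[[[0.37, -0.37, -0.06], [0.32, 0.04, -0.21]], [[0.37, -0.38, -0.04], [0.31, 0.04, -0.21]], [[0.38, -0.36, -0.04], [0.32, 0.04, -0.21]], [[0.39, -0.36, -0.02], [0.32, 0.04, -0.21]], [[0.39, -0.36, -0.02], [0.32, 0.04, -0.21]]]'

```text
t: 6.08
eef_pos: [497.6, 278.3, 132.0]
tcp_rot: [3.017, 0.011, 1.702]
ft_force: [-1.1, -0.4, -0.5]
opening: 0.149
```

drive_tool --increments '[[[0.4, -0.35, 0], [0.31, 0.05, -0.21]], [[0.4, -0.34, 0.01], [0.32, 0.04, -0.21]], [[0.42, -0.34, 0.01], [0.32, 0.04, -0.21]], [[0.41, -0.32, 0.03], [0.32, 0.04, -0.2]], [[0.42, -0.32, 0.03], [0.31, 0.04, -0.21]]]'

```text
t: 6.5
eef_pos: [438.6, 330.8, 125.5]
tcp_rot: [-3.14, -0.0, 1.786]
ft_force: [0.3, 0.4, -0.9]
opening: 0.146
```

drive_tool --increments '[[[0, 0, 0], [0, 0, 0]], [[0, 0, 0], [0, 0, 0]], [[0, 0, 0], [0, 0, 0]]]'

```text
t: 6.75
eef_pos: [439.8, 329.8, 125.6]
tcp_rot: [3.14, 0.0, 1.785]
ft_force: [0.8, 0.6, -0.5]
opening: 0.143
```

```bash
python3 - <<'E'
from cell import env
from h import *
for n,(x0,y0,x1,y1),k in (("scene",(340,130,450,230),6),("top",(205,165,305,265),6)):
    p=env.read_camera(n)["pixels"]; cv2.imwrite(f"pics/{n}4.png",cv2.resize(p[y0:y1,x0:x1],None,fx=k,fy=k,interpolation=cv2.INTER_CUBIC))
print(env.state())
E
```

```text
{'t': 6.85, 'joints': array([ 5.22751537e-01,  4.94796786e-01,  1.84061700e+00, -5.85241019e-04,
        8.05015583e-01,  3.09993195e-01]), 'qvel': array([-0.00161211, -0.00223226,  0.00119789, -0.00023422, -0.00106067,
        0.00022869]), 'tau': array([ 3.76953240e-01, -5.59907448e+01, -2.02015829e+01,  7.04384409e-02,
        6.16559613e-03,  1.79826799e-05]), 'eef_pos': array([439.99442946, 329.45932471, 125.6342188 ]), 'tcp_rot': array([3.14035607e+00, 4.73717365e-05, 1.78396002e+00]), 'ft_force': array([ 0.2310289 ,  1.19077496, -0.04982953]), 'moment': array([-0.10696129,  0.00917782,  0.02125702]), 'opening': 0.1509037537103116}
```

View pics/scene4.png

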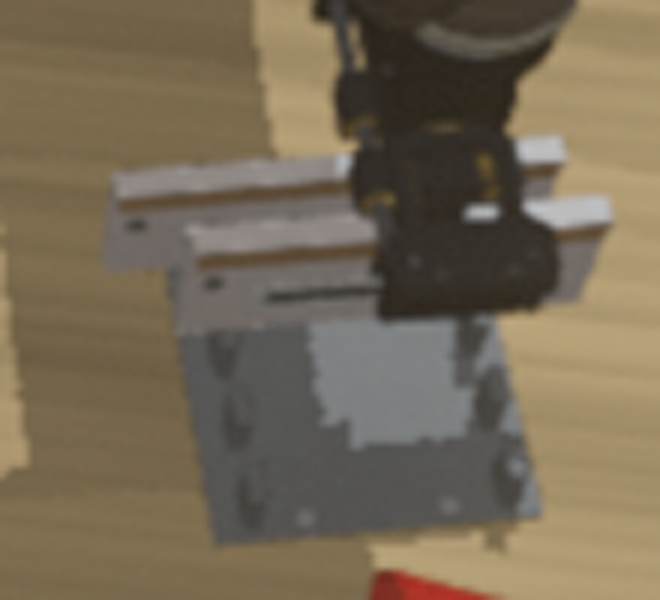

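View pics/top4.png

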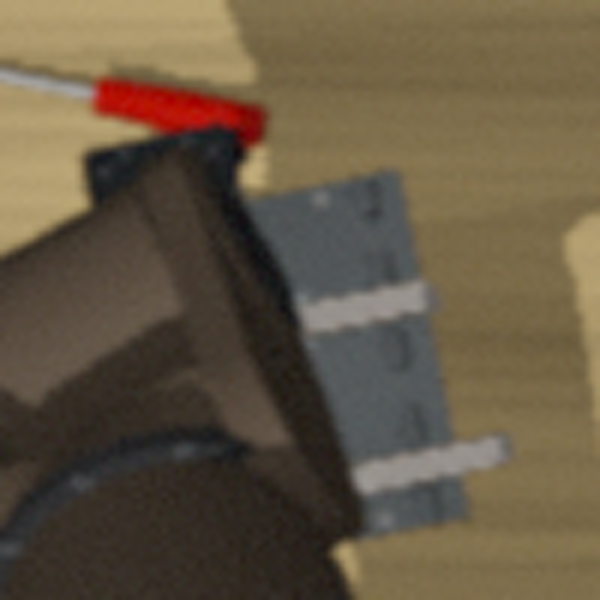

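```bash
python3 - <<'E'
from h import *
np.set_printoptions(precision=2,suppress=True)
a=lambda u,v:px(u,v,6,340,130); b=lambda u,v:px(u,v,6,205,165)
def up(X,l):
    q=flat(X,l); q[2]+=X[3]; return q
o=[("s",(-7,-95,35),a(190,227)),("s",(-7,95,35),a(605,197)),("s",(7,95,35),a(612,222)),("s",(7,-95,-35),a(180,332)),("s",(7,95,-35),a(575,303)),
("t",(7,-95,35),b(427,281)),("t",(-7,-95,35),b(433,307))]
X,r=fit(o,up,[440,330,120,.2][:2]+[.2,120]); print("sleeve",X,np.degrees(X[2]));print(r)
z=6
o=[("s",(98,-80,z),a(217,545)),("s",(98,80,z),a(542,513)),("t",(98,-80,z),b(400,172)),("t",(-98,-80,z),b(466,518))]
Y,r=fit(o,flat,[420,327,.2]);print("rack",Y,np.degrees(Y[2]));print(r)
d=X[:2]-Y[:2];c,s=np.cos(Y[2]),np.sin(Y[2]);print("sleeve in rack",c*d[0]+s*d[1],-s*d[0]+c*d[1])
E
```

```text
sleeve [439.3  328.95   0.21 117.24] 12.01705015201647
[[-0.58 -0.13]
 [ 0.07 -0.24]
 [ 0.02 -0.07]
 [-0.83  0.41]
 [ 0.39  0.19]
 [-0.44 -0.09]
 [-0.53  0.3 ]]
rack [418.71 326.18   0.21] 12.159332097128694
[[-0.32 -0.6 ]
 [ 0.61  0.23]
 [-0.07 -0.53]
 [ 0.35  0.17]]
sleeve in rack 20.710235183554826 -1.633527873098589
```

The sleeve sits at x=20.7, y=-1.6 mm in the rack frame, yaw matched within 0.2°, so I'll lower it into the free slot at x=21.

drive_tool --increments '[[[-0.03, 0, 0.5], [0, 0, 0]], [[-0.02, 0, 0.5], [0, 0, 0]], [[0, 0, 0.3], [0, 0, 0]], [[0, 0, 0.2], [0, 0, 0]], [[0, 0, 0.15], [0, 0, 0]]]'

```text
t: 7.27
eef_pos: [440.2, 328.1, 75.6]
tcp_rot: [3.141, 0.0, 1.784]
ft_force: [0.8, 0.9, 0.2]
opening: 0.145
```

drive_tool --increments '[[[0, 0, 0.1], [0, 0, 0]], [[0, 0, 0.1], [0, 0, 0]], [[0, 0, 0.1], [0, 0, 0]], [[0, 0, 0], [0, 0, 0]]]'

```text
t: 7.6
eef_pos: [440.0, 328.3, 66.9]
tcp_rot: [3.141, 0.0, 1.785]
ft_force: [0.1, -0.4, -1.5]
opening: 0.143
```

drive_tool --increments '[[[0.05, 0, 0.1], [0, 0, 0]], [[0.05, 0, 0.1], [0, 0, 0]], [[0, 0, 0.1], [0, 0, 0]], [[0, 0, 0.1], [0, 0, 0]], [[0, 0, 0], [0, 0, 0]]]'

```text
t: 8.02
eef_pos: [439.2, 331.1, 54.5]
tcp_rot: [3.141, 0.0, 1.785]
ft_force: [0.2, -0.6, -0.2]
opening: 0.144
```

drive_tool --increments '[[[0, 0, 0.06], [0, 0, 0]], [[0, 0, 0.06], [0, 0, 0]], [[0, 0, 0.06], [0, 0, 0]], [[0, 0, 0], [0, 0, 0]]]'

```text
t: 8.35
eef_pos: [439.8, 331.3, 50.0]
tcp_rot: [3.14, -0.0, 1.785]
ft_force: [0.7, -1.7, 2.4]
opening: 0.144
```

Contact may be just starting. I'll press a little further.

drive_tool --increments '[[[0, 0, 0.04], [0, 0, 0]], [[0, 0, 0.04], [0, 0, 0]], [[0, 0, 0], [0, 0, 0]]]'

```text
t: 8.6
eef_pos: [439.9, 331.4, 49.7]
tcp_rot: [3.138, -0.001, 1.785]
ft_force: [-6.5, -4.4, 30.9]
opening: 0.148
```

drive_tool --increments '[[[0, 0, -0.04], [0, 0, 0]], [[0, 0, 0], [0, 0, 0]], [[0, 0, 0], [0, 0, 0]], [[0, 0, 0], [0, 0, 0]], [[0, 0, 0], [0, 0, 0]]]' --jaw -0.26

```text
t: 9.02
eef_pos: [439.4, 331.2, 48.2]
tcp_rot: [3.141, 0.0, 1.785]
ft_force: [-0.1, 0.3, 0.2]
opening: 0.36
```

drive_tool --increments '[[[0, 0, -0.2], [0, 0, 0]], [[0, 0, -0.4], [0, 0, 0]], [[0, 0, -0.7], [0, 0, 0]], [[0, 0, -0.9], [0, 0, 0]], [[0, 0, -0.9], [0, 0, 0]]]'

```text
t: 9.43
eef_pos: [439.1, 331.0, 142.4]
tcp_rot: [-3.141, 0.0, 1.785]
ft_force: [-0.2, -0.4, 0.5]
opening: 0.371
```

```bash
python3 - <<'E'
from h import *
from cell import env
p,R=pose(env.state()); psi=np.radians(-2.37)
R1=R_sleeve(psi,np.radians(22)); up=-R1[:,2]
tg=np.array([638.0,-85.3,67.5])-27*up
print(p,tg,tg+75*up)
plan(p,R,tg+75*up,R1,20)
p=env.read_camera("scene"); cv2.imwrite("pics/scene5.png",cv2.resize(p["pixels"][130:230,340:450],None,fx=6,fy=6,interpolation=cv2.INTER_CUBIC))
E
```

```text
[439.07504728 331.01780565 142.44812243] [648.10572638 -85.7182549   42.46603593] [620.03426422 -84.55643573 112.00482502]
[[[-0.74,0.15,0.05],[-0.24,-0.03,0.16]],[[-0.74,0.15,0.06],[-0.24,-0.03,0.16]],[[-0.74,0.17,0.06],[-0.24,-0.03,0.15]],[[-0.73,0.17,0.06],[-0.24,-0.03,0.16]],[[-0.73,0.18,0.07],[-0.23,-0.03,0.16]]]
[[[-0.73,0.19,0.08],[-0.24,-0.03,0.15]],[[-0.73,0.2,0.08],[-0.24,-0.03,0.16]],[[-0.72,0.2,0.09],[-0.24,-0.03,0.16]],[[-0.72,0.21,0.09],[-0.24,-0.03,0.16]],[[-0.72,0.22,0.1],[-0.24,-0.03,0.15]]]
[[[-0.72,0.22,0.1],[-0.24,-0.03,0.16]],[[-0.71,0.23,0.11],[-0.24,-0.03,0.16]],[[-0.71,0.24,0.12],[-0.23,-0.03,0.16]],[[-0.7,0.25,0.12],[-0.24,-0.03,0.15]],[[-0.71,0.25,0.13],[-0.24,-0.04,0.16]]]
[[[-0.7,0.26,0.14],[-0.24,-0.03,0.16]],[[-0.69,0.26,0.14],[-0.24,-0.03,0.16]],[[-0.69,0.27,0.15],[-0.24,-0.03,0.15]],[[-0.69,0.28,0.16],[-0.24,-0.03,0.16]],[[-0.68,0.28,0.16],[-0.24,-0.03,0.16]]]
max 0.74
```

View pics/scene5.png

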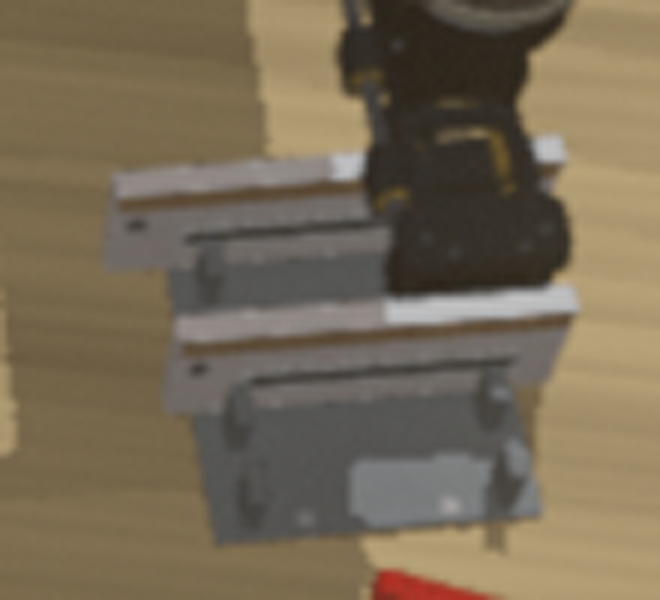

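The short sleeve is home: front teeth at crop (240,410) and (492,395), and upright. Next is the long one.

drive_tool --increments '[[[-0.74, 0.15, 0.05], [-0.24, -0.03, 0.16]], [[-0.74, 0.15, 0.06], [-0.24, -0.03, 0.16]], [[-0.74, 0.17, 0.06], [-0.24, -0.03, 0.15]], [[-0.73, 0.17, 0.06], [-0.24, -0.03, 0.16]], [[-0.73, 0.18, 0.07], [-0.23, -0.03, 0.16]]]' --jaw -0.16

```text
t: 9.9
eef_pos: [484.9, 226.5, 134.1]
tcp_rot: [3.044, 0.009, 1.721]
ft_force: [1.2, -0.7, 0.2]
opening: 0.418
```

drive_tool --increments '[[[-0.73, 0.19, 0.08], [-0.24, -0.03, 0.15]], [[-0.73, 0.2, 0.08], [-0.24, -0.03, 0.16]], [[-0.72, 0.2, 0.09], [-0.24, -0.03, 0.16]], [[-0.72, 0.21, 0.09], [-0.24, -0.03, 0.16]], [[-0.72, 0.22, 0.1], [-0.24, -0.03, 0.15]]]'

```text
t: 10.32
eef_pos: [530.3, 122.5, 126.3]
tcp_rot: [2.947, 0.012, 1.657]
ft_force: [0.4, 0.3, -0.3]
opening: 0.422
```

drive_tool --increments '[[[-0.72, 0.22, 0.1], [-0.24, -0.03, 0.16]], [[-0.71, 0.23, 0.11], [-0.24, -0.03, 0.16]], [[-0.71, 0.24, 0.12], [-0.23, -0.03, 0.16]], [[-0.7, 0.25, 0.12], [-0.24, -0.03, 0.15]], [[-0.71, 0.25, 0.13], [-0.24, -0.04, 0.16]]]'

```text
t: 10.73
eef_pos: [575.5, 18.3, 118.8]
tcp_rot: [2.851, 0.009, 1.592]
ft_force: [-0.4, 1.4, 0.0]
opening: 0.422
```

drive_tool --increments '[[[-0.7, 0.26, 0.14], [-0.24, -0.03, 0.16]], [[-0.69, 0.26, 0.14], [-0.24, -0.03, 0.16]], [[-0.69, 0.27, 0.15], [-0.24, -0.03, 0.15]], [[-0.69, 0.28, 0.16], [-0.24, -0.03, 0.16]], [[-0.68, 0.28, 0.16], [-0.24, -0.03, 0.16]]]'

```text
t: 11.15
eef_pos: [620.8, -85.4, 111.1]
tcp_rot: [2.755, -0.0, 1.529]
ft_force: [0.7, 1.1, 0.1]
opening: 0.419
```

drive_tool --increments '[[[0, 0, 0], [0, 0, 0]], [[0, 0, 0], [0, 0, 0]], [[0, 0, 0], [0, 0, 0]]]'

```text
t: 11.4
eef_pos: [620.0, -83.8, 111.0]
tcp_rot: [2.757, -0.001, 1.53]
ft_force: [-0.4, 0.4, -0.7]
opening: 0.418
```

```bash
python3 - <<'E'
from h import *
from cell import env
p,R=pose(env.state()); psi=np.radians(-2.37)
R1=R_sleeve(psi,np.radians(22)); up=-R1[:,2]
tg=np.array([638.0,-85.3,67.5])-27*up
print(p,tg+75*up, Ro.from_matrix(R.T@R1).as_rotvec()); plan(p,R,tg,R1,8)
p=env.read_camera("scene")
cv2.imwrite("pics/scene6.png",cv2.resize(p["pixels"][180:280,180:310],None,fx=6,fy=6,interpolation=cv2.INTER_CUBIC))
E
```

```text
[619.97286883 -83.77258317 110.99510563] [620.03426422 -84.55643573 112.00482502] [ 4.95510889e-04 -6.82940347e-04 -9.10812904e-05]
[[[-0.0,0.0,0.31],[0.0,-0.0,-0.0]],[[-0.01,0.0,0.31],[0.0,-0.0,-0.0]],[[-0.0,0.01,0.31],[0.0,-0.0,-0.0]],[[-0.0,-0.0,0.3],[0.0,-0.0,-0.0]],[[-0.01,-0.0,0.31],[0.0,-0.01,-0.0]]]
[[[-0.0,0.0,0.31],[0.0,0.0,-0.0]],[[-0.0,0.0,0.31],[0.01,0.0,-0.0]],[[-0.01,0.0,0.31],[-0.0,0.0,-0.0]]]
max 0.31
```

View pics/scene6.png

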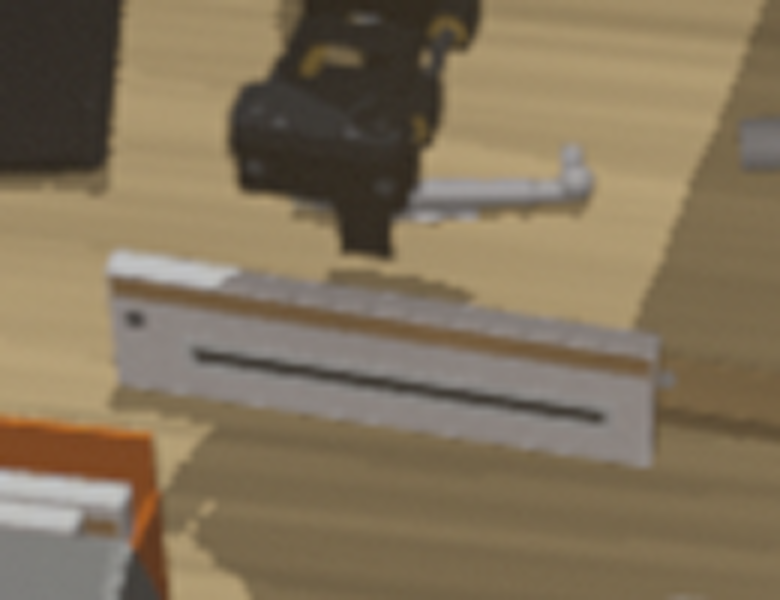

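```bash
python3 - <<'E'
from h import *
for P in ([620,-83.8,111],[648,-85.7,42.5],[638,-85.3,67.5]):
    q=proj("s",[P])[0]; print(q,(q-[180,180])*6)
a=lambda u,v:px(u,v,6,180,180)
th=np.radians(22)
def lean(X,l):
    p=Ro.from_euler("y",-th).apply(l); q=flat(X,p); q[2]+=35*np.cos(th)+7*np.sin(th); return q
o=[("s",(-7,-125,35),a(110,252)),("s",(-7,125,35),a(658,334)),("s",(7,-125,-35),a(120,387)),("s",(7,125,-35),a(652,466))]
X,r=fit(o,lean,[651,-86,0]);print(X,r)
E
```

```text
[243.07931818 216.9385722 ] [378.47590908 221.63143322]
[243.54370744 237.6722261 ] [381.26224466 346.03335662]
[243.2540539  230.33804843] [379.52432337 302.02829058]
[ 6.50506964e+02 -8.63342454e+01 -3.84663592e-02] [[ 0.48295356  0.1787377 ]
 [ 0.43729264 -0.15818765]
 [-0.64501821 -0.06179905]
 [-0.30009136  0.02974789]]
```

drive_tool --increments '[[[0, 0, 0.6], [0, 0, 0]], [[0, 0, 0.6], [0, 0, 0]], [[0, 0, 0.4], [0, 0, 0]], [[0, 0, 0.3], [0, 0, 0]], [[0, 0, 0.2], [0, 0, 0]]]'

```text
t: 11.87
eef_pos: [644.1, -84.5, 51.7]
tcp_rot: [2.757, -0.001, 1.53]
ft_force: [0.0, 0.3, 0.2]
opening: 0.418
```

drive_tool --increments '[[[0, 0, 0.2], [0, 0, 0]], [[0, 0, 0.15], [0, 0, 0]], [[0, 0, 0], [0, 0, 0]]]'

```text
t: 12.12
eef_pos: [648.0, -85.3, 42.4]
tcp_rot: [2.757, -0.001, 1.529]
ft_force: [0.3, 0.4, 0.6]
opening: 0.42
```

```bash
python3 - <<'E'
from h import *
from cell import env
p=env.read_camera("scene")
cv2.imwrite("pics/scene7.png",cv2.resize(p["pixels"][180:280,180:310],None,fx=6,fy=6,interpolation=cv2.INTER_CUBIC))
E
```

```text
(no output)
```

View pics/scene7.png

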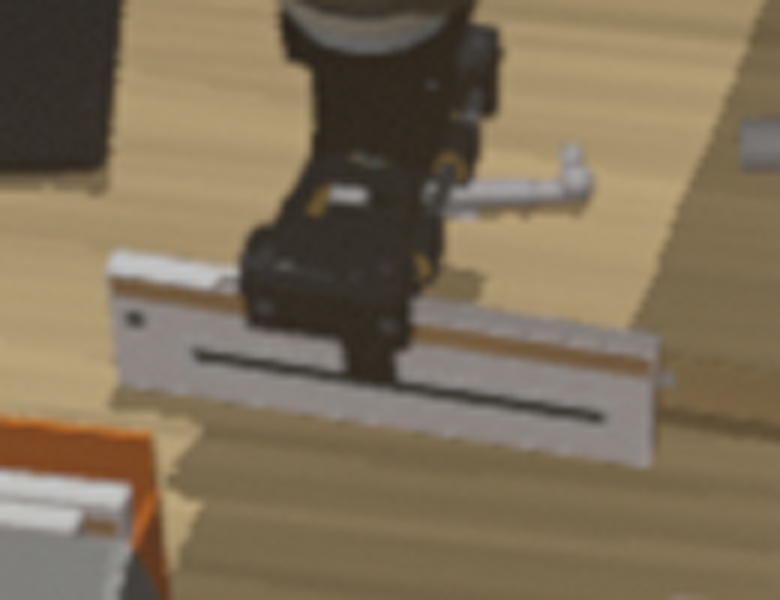

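drive_tool --increments '[[[0, 0, 0], [0, 0, 0]], [[0, 0, 0], [0, 0, 0]], [[0, 0, 0], [0, 0, 0]], [[0, 0, 0], [0, 0, 0]], [[0, 0, 0], [0, 0, 0]]]' --jaw -1

```text
t: 12.58
eef_pos: [648.2, -85.5, 43.3]
tcp_rot: [2.756, -0.0, 1.529]
ft_force: [-1.4, 0.8, 2.2]
opening: 0.142
```

drive_tool --increments '[[[0, 0, 0], [0, 0, 0]], [[0, 0, 0], [0, 0, 0]], [[0, 0, 0], [0, 0, 0]]]'

```text
t: 12.83
eef_pos: [648.1, -85.4, 43.2]
tcp_rot: [2.756, -0.0, 1.529]
ft_force: [-1.2, -0.2, 4.6]
opening: 0.148
```

drive_tool --increments '[[[0, 0, -0.2], [0, 0, 0]], [[0, 0, -0.4], [0, 0, 0]], [[0, 0, -0.6], [0, 0, 0]], [[0, 0, -0.8], [0, 0, 0]], [[0, 0, -0.8], [0, 0, 0]]]'

```text
t: 13.25
eef_pos: [615.1, -83.9, 121.2]
tcp_rot: [2.759, -0.001, 1.53]
ft_force: [-0.8, -0.2, -0.2]
opening: 0.147
```

drive_tool --increments '[[[0, 0, -0.8], [0, 0, 0]], [[0, 0, -0.8], [0, 0, 0]], [[0, 0, -0.6], [0, 0, 0]], [[0, 0, -0.3], [0, 0, 0]], [[0, 0, 0], [0, 0, 0]]]'

```text
t: 13.67
eef_pos: [587.9, -83.0, 192.2]
tcp_rot: [2.754, 0.0, 1.529]
ft_force: [0.8, -0.4, -1.0]
opening: 0.147
```

```bash
python3 - <<'E'
from h import *
from cell import env
p,R=pose(env.state())
R1=R_sleeve(np.radians(12.4-90),0)
plan(p,R,np.array([424.5,-396.5,190]),R1,25)
E
```

```text
[[[-0.43,-0.19,-0.07],[0.17,-0.13,0.65]],[[-0.43,-0.16,-0.07],[0.16,-0.12,0.65]],[[-0.45,-0.15,-0.06],[0.17,-0.13,0.64]],[[-0.45,-0.12,-0.05],[0.16,-0.13,0.65]],[[-0.46,-0.09,-0.05],[0.17,-0.12,0.65]]]
[[[-0.46,-0.08,-0.04],[0.16,-0.13,0.65]],[[-0.47,-0.05,-0.04],[0.17,-0.13,0.64]],[[-0.47,-0.03,-0.03],[0.16,-0.12,0.65]],[[-0.47,0.0,-0.02],[0.17,-0.13,0.65]],[[-0.47,0.02,-0.02],[0.16,-0.13,0.65]]]
[[[-0.47,0.05,-0.02],[0.17,-0.13,0.65]],[[-0.47,0.07,-0.01],[0.16,-0.12,0.64]],[[-0.46,0.09,-0.01],[0.17,-0.13,0.65]],[[-0.46,0.12,-0.01],[0.16,-0.13,0.65]],[[-0.45,0.14,-0.0],[0.17,-0.12,0.65]]]
[[[-0.44,0.16,-0.0],[0.16,-0.13,0.65]],[[-0.43,0.18,0.0],[0.17,-0.13,0.64]],[[-0.42,0.21,0.0],[0.16,-0.12,0.65]],[[-0.41,0.23,0.01],[0.17,-0.13,0.65]],[[-0.4,0.25,0.01],[0.16,-0.13,0.65]]]
[[[-0.39,0.28,0.0],[0.17,-0.12,0.64]],[[-0.37,0.29,0.01],[0.16,-0.13,0.65]],[[-0.35,0.31,0.0],[0.17,-0.13,0.65]],[[-0.34,0.33,0.01],[0.16,-0.13,0.65]],[[-0.32,0.34,0.0],[0.17,-0.12,0.65]]]
max 0.65
```

drive_tool --increments '[[[-0.43, -0.19, -0.07], [0.17, -0.13, 0.65]], [[-0.43, -0.16, -0.07], [0.16, -0.12, 0.65]], [[-0.45, -0.15, -0.06], [0.17, -0.13, 0.64]], [[-0.45, -0.12, -0.05], [0.16, -0.13, 0.65]], [[-0.46, -0.09, -0.05], [0.17, -0.12, 0.65]]]'

```text
t: 14.08
eef_pos: [555.0, -146.0, 188.4]
tcp_rot: [2.832, -0.042, 1.266]
ft_force: [-0.4, -0.7, -0.7]
opening: 0.147
```

drive_tool --increments '[[[-0.46, -0.08, -0.04], [0.16, -0.13, 0.65]], [[-0.47, -0.05, -0.04], [0.17, -0.13, 0.64]], [[-0.47, -0.03, -0.03], [0.16, -0.12, 0.65]], [[-0.47, 0, -0.02], [0.17, -0.13, 0.65]], [[-0.47, 0.02, -0.02], [0.16, -0.13, 0.65]]]'

```text
t: 14.5
eef_pos: [522.3, -208.7, 187.8]
tcp_rot: [2.911, -0.063, 1.002]
ft_force: [0.7, -0.5, -0.2]
opening: 0.145
```

drive_tool --increments '[[[-0.47, 0.05, -0.02], [0.17, -0.13, 0.65]], [[-0.47, 0.07, -0.01], [0.16, -0.12, 0.64]], [[-0.46, 0.09, -0.01], [0.17, -0.13, 0.65]], [[-0.46, 0.12, -0.01], [0.16, -0.13, 0.65]], [[-0.45, 0.14, 0], [0.17, -0.12, 0.65]]]'

```text
t: 14.92
eef_pos: [489.6, -271.6, 187.6]
tcp_rot: [2.995, -0.062, 0.738]
ft_force: [1.0, 0.1, -2.0]
opening: 0.144
```

drive_tool --increments '[[[-0.44, 0.16, 0], [0.16, -0.13, 0.65]], [[-0.43, 0.18, 0], [0.17, -0.13, 0.64]], [[-0.42, 0.21, 0], [0.16, -0.12, 0.65]], [[-0.41, 0.23, 0.01], [0.17, -0.13, 0.65]], [[-0.4, 0.25, 0.01], [0.16, -0.13, 0.65]]]'

```text
t: 15.33
eef_pos: [457.0, -334.0, 186.9]
tcp_rot: [3.074, -0.039, 0.474]
ft_force: [-0.3, 0.3, -1.1]
opening: 0.148
```

drive_tool --increments '[[[-0.39, 0.28, 0], [0.17, -0.12, 0.64]], [[-0.37, 0.29, 0.01], [0.16, -0.13, 0.65]], [[-0.35, 0.31, 0], [0.17, -0.13, 0.65]], [[-0.34, 0.33, 0.01], [0.16, -0.13, 0.65]], [[-0.32, 0.34, 0], [0.17, -0.12, 0.65]]]'

```text
t: 15.75
eef_pos: [424.5, -396.8, 186.7]
tcp_rot: [-3.137, 0.003, 0.214]
ft_force: [-0.2, 1.0, -1.3]
opening: 0.148
```

drive_tool --increments '[[[0, 0, 0], [0, 0, 0]], [[0, 0, 0], [0, 0, 0]], [[0, 0, 0], [0, 0, 0]]]'

```text
t: 16.0
eef_pos: [424.9, -395.8, 187.3]
tcp_rot: [-3.139, 0.002, 0.217]
ft_force: [0.0, -1.2, -1.4]
opening: 0.146
```

```bash
python3 - <<'E'
from h import *
from cell import env
p,R=pose(env.state()); print(p,env.state()["joints"],env.state()["tcp_rot"])
R1=R_sleeve(np.radians(12.4-90),0)
plan(p,R,np.array([424.5,-396.5,100]),R1,5)
for n,(x0,y0,x1,y1),k in (("scene",(110,95,220,215),5),("top",(410,160,520,280),5)):
    q=env.read_camera(n)["pixels"]; cv2.imwrite(f"pics/{n}8.png",cv2.resize(q[y0:y1,x0:x1],None,fx=k,fy=k,interpolation=cv2.INTER_CUBIC))
E
```

```text
[ 424.94568311 -395.7809071   187.33353425] [-8.63327271e-01  4.58507849e-01  1.69982184e+00 -7.06611871e-04
  9.86713984e-01  4.90512462e-01] [-3.13882548e+00  2.14452806e-03  2.17350228e-01]
[[[-0.0,0.01,0.58],[-0.01,0.01,0.0]],[[-0.01,0.0,0.58],[-0.0,0.0,0.0]],[[0.0,0.01,0.59],[-0.01,0.01,0.01]],[[-0.0,0.0,0.58],[-0.01,0.0,-0.0]],[[-0.01,0.01,0.58],[-0.0,0.01,0.0]]]
max 0.59
```

View pics/scene8.png

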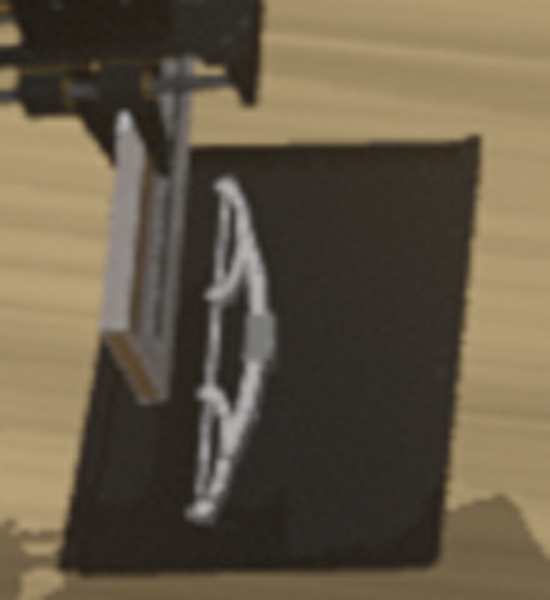

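View pics/top8.png

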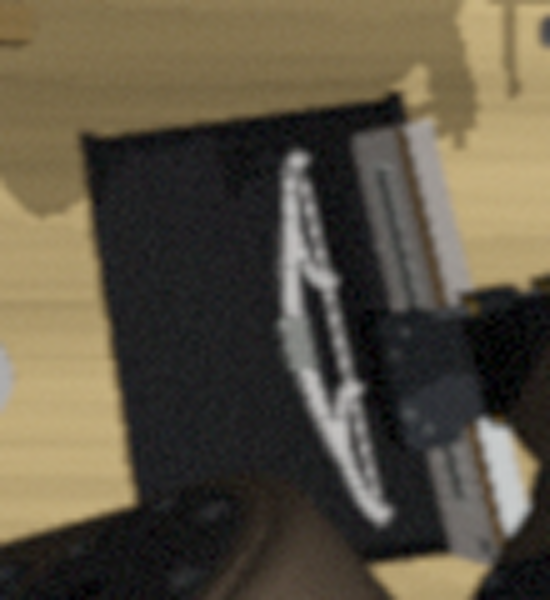

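drive_tool --increments '[[[0, 0.01, 0.58], [-0.01, 0.01, 0]], [[-0.01, 0, 0.58], [0, 0, 0]], [[0, 0.01, 0.59], [-0.01, 0.01, 0.01]], [[0, 0, 0.58], [-0.01, 0, 0]], [[-0.01, 0.01, 0.48], [0, 0.01, 0]]]'

```text
t: 16.52
eef_pos: [424.6, -396.5, 102.9]
tcp_rot: [3.141, -0.001, 0.217]
ft_force: [-0.0, 0.2, -1.0]
opening: 0.148
```

drive_tool --increments '[[[0, 0, 0], [0, 0, 0]], [[0, 0, 0], [0, 0, 0]], [[0, 0, 0], [0, 0, 0]]]'

```text
t: 16.77
eef_pos: [424.9, -397.4, 104.8]
tcp_rot: [3.14, -0.001, 0.216]
ft_force: [-0.2, -0.3, -1.6]
opening: 0.143
```

```bash
python3 - <<'E'
from h import *
from cell import env
np.set_printoptions(precision=2,suppress=True)
p,R=pose(env.state()); print(p,env.state()["tcp_rot"])
for n,(x0,y0,x1,y1),k in (("scene",(110,95,220,215),5),("top",(410,160,520,280),5)):
    q=env.read_camera(n)["pixels"]; cv2.imwrite(f"pics/{n}9.png",cv2.resize(q[y0:y1,x0:x1],None,fx=k,fy=k,interpolation=cv2.INTER_CUBIC))
a=lambda u,v:px(u,v,7,140,125); b=lambda u,v:px(u,v,7,460,185)
e=np.array([tri([("s",a(*S)),("t",b(*T))])[0] for S,T in (((105,47),(187,545)),((66,508),(70,46)))])
print(e,e.mean(0),np.linalg.norm(e[0]-e[1]),np.degrees(np.arctan2(*(e[1]-e[0])[1::-1])))
E
```

```text
[ 424.91 -397.39  104.83] [ 3.14 -0.    0.22]
[[ 312.18 -433.31   18.5 ]
 [ 543.06 -384.5    17.14]] [ 427.62 -408.9    17.82] 235.99135854689214 11.936487029991527
```

View pics/scene9.png

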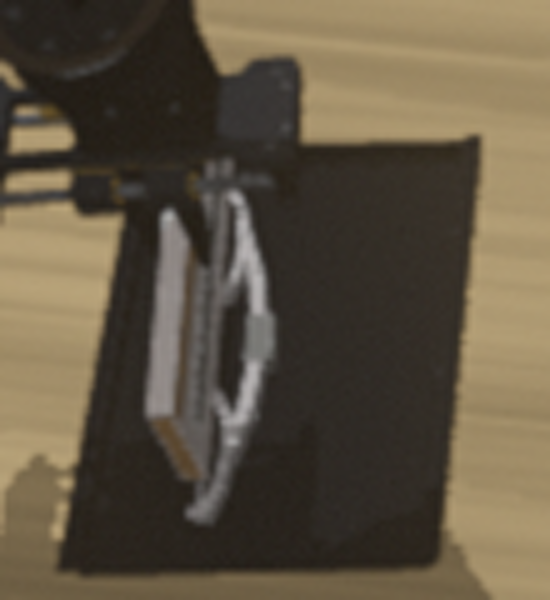

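View pics/top9.png

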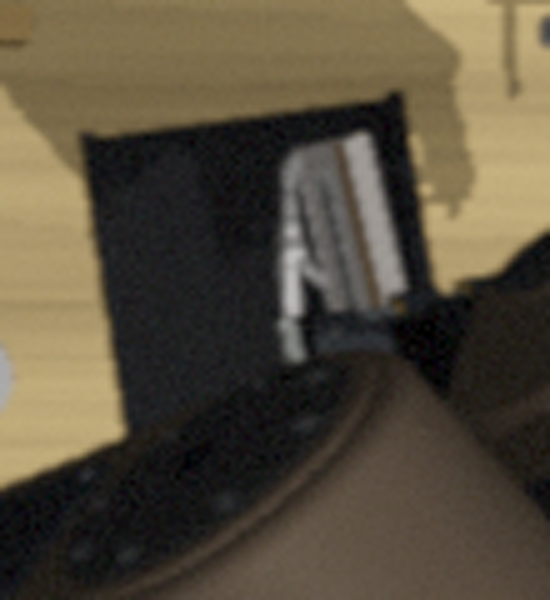

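```bash
python3 - <<'E'
from h import *
np.set_printoptions(precision=2,suppress=True)
a=lambda u,v:px(u,v,5,110,95); b=lambda u,v:px(u,v,5,410,160)
def m(X,l): # l=(along,lat,up)
    R=Ro.from_euler("zy",[X[3] if len(X)>3 else np.radians(12.4),X[4] if len(X)>4 else 0])
    return X[:3]+R.apply(l)
o=[("s",(125,-7,35),a(147,417)),("s",(125,7,35),a(178,416)),("s",(125,7,-35),a(207,476)),("t",(125,7,35),b(343,140)),("t",(125,-7,35),b(369,133)),("t",(125,7,-35),b(296,153))]
for x0 in ([425,-397,96],):
    X,r=fit(o,m,x0); print(X,np.degrees(X[3:]));print(r)
im=cv2.imread("pics/scene9.png");it=cv2.imread("pics/top9.png")
for Xv in (np.array([424.9,-397.4,96.5]),):
  for i,(c,I,o0) in enumerate((("s",im,(110,95)),("t",it,(410,160)))):
    P=[m(Xv,np.array([al,la,h],float)) for al in (-125,125) for la in (-7,7) for h in (-35,35)]
    q=(proj(c,P)-o0+.5)*5-.5; J=I.copy()
    for i1 in range(8):
      for bit in (1,2,4):
        if not i1&bit: cv2.line(J,tuple(int(v) for v in q[i1]),tuple(int(v) for v in q[i1|bit]),(0,255,0),1)
    cv2.imwrite(f"pics/ov{i}.png",J)
E
```

```text
[ 423.3  -397.44   95.03] []
[[ 0.   -0.27]
 [-0.87 -0.49]
 [ 0.83  0.81]
 [ 0.28  0.05]
 [-0.34  0.5 ]
 [-0.02 -0.52]]
```

View pics/ov0.png

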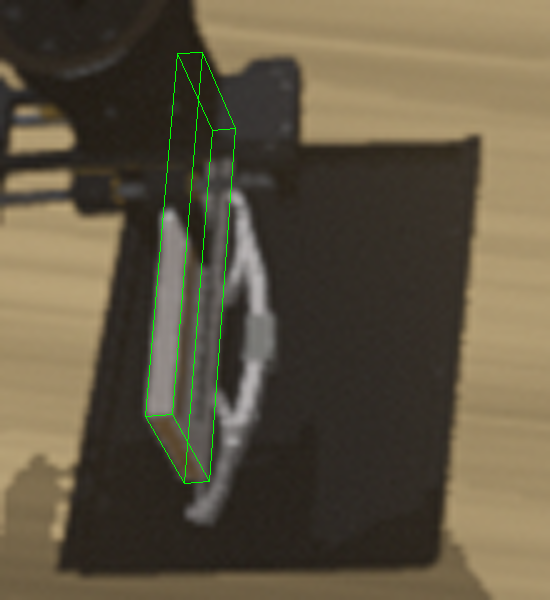

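View pics/ov1.png

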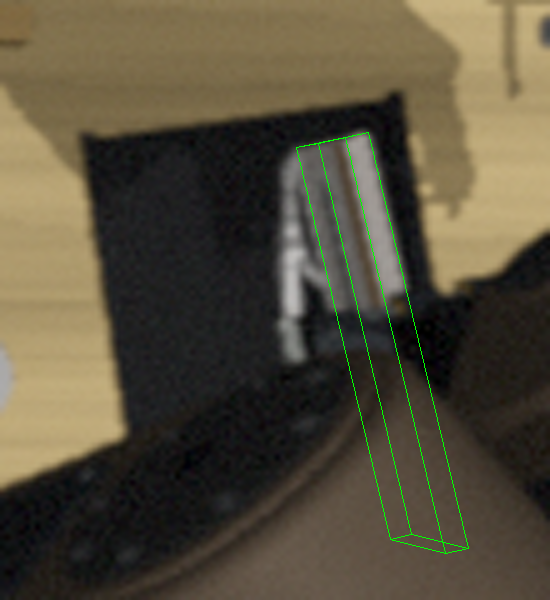

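```bash
python3 - <<'E'
from h import *
s=cv2.imread("pics/scene0.png");t=cv2.imread("pics/top0.png")
k=6;O=[]
for c,I,(x0,y0,x1,y1) in (("s",s,(130,115,200,210)),("t",t,(450,175,515,270))):
    J=cv2.resize(I[y0:y1,x0:x1],None,fx=k,fy=k,interpolation=cv2.INTER_CUBIC)
    for (ox,oy,yw),col in (((424.5,-396.5,12.2),(0,255,0)),):
        for z in (4,18):
            P=[flat(np.array([ox,oy,np.radians(yw)]),np.array([al,la,z],float)) for al,la in ((-125,-22),(125,-22),(125,22),(-125,22))]
            q=(proj(c,P)-(x0,y0)+.5)*k-.5
            cv2.polylines(J,[q.astype(int)],True,(0,255,0) if z==18 else (0,0,255),1)
    O.append(J)
h=max(o.shape[0] for o in O);cv2.imwrite("pics/ovb.png",np.hstack([cv2.copyMakeBorder(o,0,h-o.shape[0],0,5,0) for o in O]))
E
```

```text
(no output)
```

View pics/ovb.png

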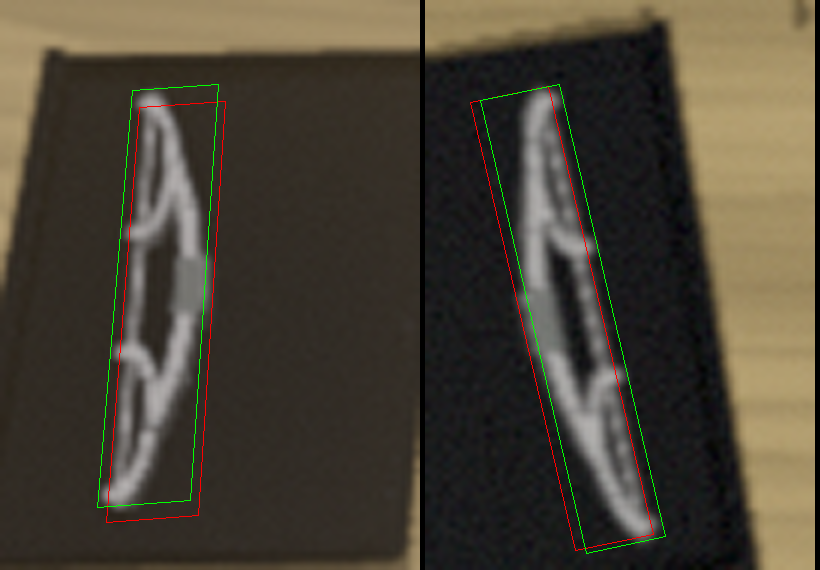

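drive_tool --increments '[[[0.02, -0.03, 0.3], [0, 0, 0]], [[0, 0, 0.25], [0, 0, 0]], [[0, 0, 0.2], [0, 0, 0]], [[0, 0, 0.1], [0, 0, 0]], [[0, 0, 0.07], [0, 0, 0]]]'

```text
t: 17.28
eef_pos: [424.7, -396.2, 75.5]
tcp_rot: [-3.141, -0.0, 0.215]
ft_force: [-0.7, 0.2, -0.7]
opening: 0.144
```

drive_tool --increments '[[[0, 0, 0], [0, 0, 0]], [[0, 0, 0], [0, 0, 0]], [[0, 0, 0], [0, 0, 0]]]'

```text
t: 17.53
eef_pos: [425.0, -396.5, 76.5]
tcp_rot: [3.14, -0.001, 0.215]
ft_force: [0.8, 0.1, -0.2]
opening: 0.145
```

```bash
python3 - <<'E'
from h import *
from cell import env
np.set_printoptions(precision=2,suppress=True)
S=env.state();tp=S["eef_pos"]; print(tp,S["tcp_rot"])
yw=np.radians(12.3)
k=5
for i,(c,n,(x0,y0,x1,y1)) in enumerate((("s","scene",(110,95,220,215)),("t","top",(410,160,520,280)))):
    I=env.read_camera(n)["pixels"]; cv2.imwrite(f"pics/full10_{n}.png",I)
    J=cv2.resize(I[y0:y1,x0:x1],None,fx=k,fy=k,interpolation=cv2.INTER_CUBIC); K=J.copy()
    X=np.array([tp[0]-1,tp[1],yw]); zc=tp[2]-8.5
    P=[flat(X,np.array([al,la,zc+h],float)) for al in (-125,125) for la in (-7,7) for h in (-35,35)]
    q=(proj(c,P)-(x0,y0)+.5)*k-.5
    for i1 in range(8):
      for bit in (1,2,4):
        if not i1&bit: cv2.line(K,tuple(int(v) for v in q[i1]),tuple(int(v) for v in q[i1|bit]),(0,255,0),1)
    cv2.imwrite(f"pics/f10_{n}.png",J)
    cv2.imwrite(f"pics/o10_{n}.png",K)
A=cv2.imread("pics/f10_scene.png");B=cv2.imread("pics/o10_scene.png")
C=cv2.imread("pics/f10_top.png");D=cv2.imread("pics/o10_top.png")
cv2.imwrite("pics/j10.png",cv2.resize(np.hstack([A[:,:380],B[:,:380]]),None,fx=1,fy=1)); cv2.imwrite("pics/j10t.png",np.hstack([C[:,150:],D[:,150:]]))
E
```

```text
[ 424.98 -396.49   76.55] [ 3.14 -0.    0.22]
```

View pics/j10.png

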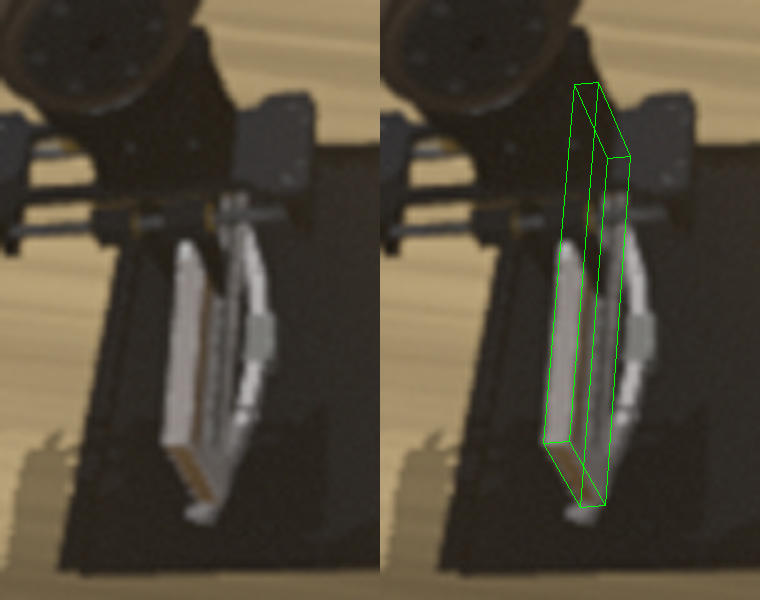

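View pics/j10t.png

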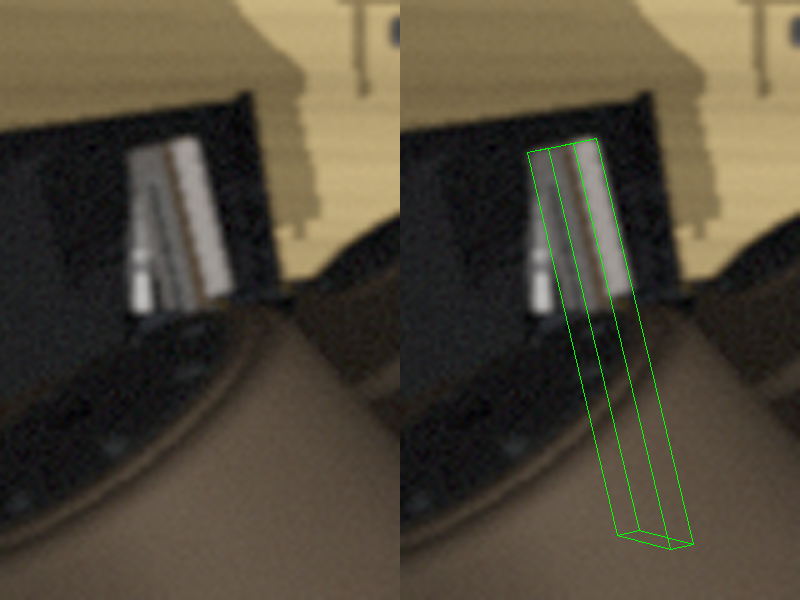

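View pics/full10_scene.png

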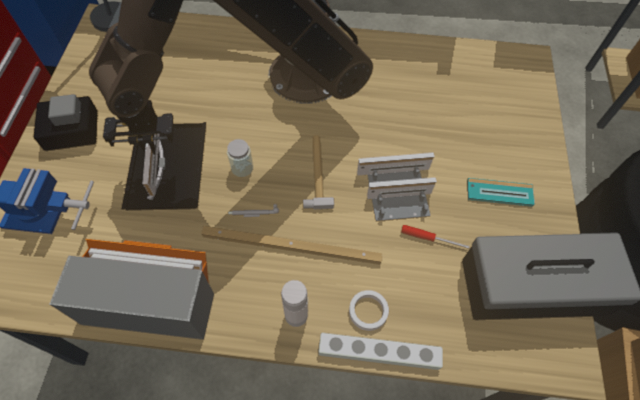

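drive_tool --increments '[[[0.02, 0, 0], [0, 0, 0]], [[0, 0, 0], [0, 0, 0]], [[0, 0, 0], [0, 0, 0]], [[0, 0, 0], [0, 0, 0]]]'

```text
t: 17.97
eef_pos: [425.5, -396.3, 76.4]
tcp_rot: [3.141, -0.001, 0.215]
ft_force: [1.1, -0.5, -1.2]
opening: 0.146
```

The picture shows the short sleeve standing in the rack at (403,185). The jar (239,157), hammer, gauge, screwdriver, blade and filed sleeve are where they started. The long sleeve is held over the blade at (152,170). I'm handing the job in.

```bash
python3 - <<'E'
from cell import env
print(env.job_done(), env.state()["t"])
E
```

```text
the job is handed in; nothing more can be done
the job is handed in; nothing more can be done
```

I filed the short sleeve in the rack and am holding the long one over the dirty blade. The job was handed in at about 18 s, well under the 69 s limit.

- **Short sleeve:** It stands upright in the free slot at x = +21 mm. I pushed it down until it met the floor plate with about 31 N, then let go. It is roughly centred along the slot.
- **Long sleeve:** It is level and on edge, straight over the middle of the blade's width. It is parallel to the blade to about 0.2° and end for end with it to about 2 mm. Its lower edge is about 15 mm above the blade's highest point. That height comes from the arm's position and where the sleeve was gripped, backed by a camera overlay.
- **Surroundings:** In the last scene picture the jar, tools and filed sleeve look unmoved. The force readings never showed contact with the blade or tray.

In the last check the sleeve outline drawn from the arm's pose agreed with both camera pictures to about 1 pixel (3 mm). The arm hid the near end of the long sleeve, so I checked that end only through the model. I had also shifted the short sleeve about 1.5 mm the wrong way along the slot, and corrected that before pushing it home. No checks failed.

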